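# Seat the drained filter cartridge in the purifier jug and shut the lid

## Robot

A 7-joint arm with a two-finger parallel gripper is mounted at the origin on the work surface. World frame = base frame: x ahead of the robot, y to its left, z up, the work surface at z = 0. Lengths are in m, angles in rad, forces in N, time in s.
With the tool pointing down it reaches from about 0.4 to 0.85 m from the base axis. Payload 4.5 kg.
Tool frame: the origin (TCP) lies between the finger pads; the fingertips stand 19 mm ahead of it and the grasp point (between the pads) is the TCP (r.tips_ahead is the distance from the TCP to the fingertips, in m); z points along the fingers, y is the line along which they close (so a half turn about z gives the same grasp; the last joint's range is limited). The gripper opens to 88 mm and grips with 3 to 60 N. Pads are 18 mm wide; open, the fingers measure 123 mm over their backs; the gripper's body (75 mm by 187 mm) begins 45 mm behind the grasp point.
Start: joints at [1.207, 0.689, -0.195, 1.565, 0.157, 0.902, -0.215], TCP at [0.242, -0.576, 0.258] pointing down, gripper open.
Joint ranges: [-3.01, 3.01], [-0.46, 2.08], [-1.47, 1.51], [0.13, 2.56], [-1, 4.14], [0.04, 2.09], [-2.66, 2.66]. Speed limits (rad/s): [2.57, 2.57, 3.14, 3.14, 3.14, 3.14, 3.14].

## Interface

Orientations are given as a unit quaternion [x, y, z, w].
In Python, from plant import r, cams, models gives the robot as it stands. The module is installed in compiled form; this text tells all that it offers.
- The arm moves only by the tool jog_arm, never from a script. Its arguments are lists of equal length, an entry for each row: "turn": the turn, a rotation vector about the tool's x, y, z in rad, a list of three; "translation": the shift along the tool's x, y, z in m, a list of three; "grip": the closure, from 0 (fully open) to 1 (shut). In form: {"turn": [[ax, ay, az], ...], "translation": [[tx, ty, tz], ...], "grip": [grip, ...]}. A call has 1 to 20 rows; each row is the pose to reach, as a shift and turn from the pose commanded when the call began, along the tool's axes at that moment; what a row does not reach only later rows make up. A row lasts 1/8 s, in which the tool goes at most 62.5 mm and 10.7 degrees, less where a joint would pass 70% of its speed; a pose out of reach is approached as far as the arm can. A call with a gripper value outside its range is refused whole. The fingers move at their own pace and stop on an object; "force" is the grip in N (left out, the last holds). Time passes only in rows, so rows that repeat a pose let the fingers close. It gives the time, the measured TCP pose, the force, the opening and the grip force at its end, in the units of the state.
- r.get_state(): the state, without advancing time (a new reading comes with each control period).
- cams.snapshot(name): name is "side" or "top"; returns the picture (384x512x3 uint8, red, green, blue); there is no depth.
- cams.camera_params(name): a dict with "fx", "fy", "cx", "cy" (pixels), "eye" and "orientation" of the camera in the world. Camera axes: x right, y up, looking along -z (the intrinsics and any distortion apply to the point x, -y, -z); pixel columns grow to the right and rows downward; lengths in m; the calibration is good to about 2 mm. A picture is of the moment at which its call begins. camera_params takes no time and is no camera call.
- r.finish_job(): hands the job in; it is judged then, once.
Trained networks look in the newest picture that a camera, given by its name, has taken for a name from the list of things; names that differ only in an ending like _2 or _b are one class to them, and where a whole thing is asked for, a point or a joint stands for the part that bears it (a point fixed in the world has none). Each returns a list of dicts, best first, with "p" (0 to 1); they miss things now and then, are a little off and sometimes report something else, mostly with a low value. They report only what shows in the picture. A call takes as long as a camera call. They do not tell look-alikes from the thing itself.
- models.find_in(camera, name): "position" ([x, y, z] in m, in world coordinates, good to about 4 mm: the middle of the surface that is visible of it).
- models.masks_of(camera, name): "pixels" (384x512 bool, what is visible of it).
- models.place_of(camera, name): "position" ([x, y, z] in m, in world coordinates, good to about 4 mm: a listed point, or the origin of a listed thing).
The state is a dict: "clock": time; "q": joint angles; "qd": joint speeds; "joint_torque": joint torques, N m; "tool_pos": TCP position; "eef_rot": TCP orientation; "contact_force": force on the tool from outside, world axes, zero at the start; "moment": the same for the moment, N m; "opening": opening from 0.0 (shut) to 1.0 (fully open); "finger_force": force on a finger pad.
Only numpy, scipy, OpenCV 4.12 (cv2) and the standard library are available. Lean on these libraries where they do the work, as an engineer would, in place of code of your own. Each camera call takes 0.05 s, during which the arm holds its last target. There are 200 camera calls.

## Task

Take the blue filter cartridge off its sloping draining stand and set it upright into the blue collar inside the white jug, turning it under light pressure until its two lugs drop into the two notches and it sits fully home; do not drop it in from above or force it. Then let go and shut the jug's lid all the way. Leave the cups, saucer, spent cartridge, tumbler and tea tin where they stand.

Things in the scene. Friction and masses are not known exactly. Their poses are not given: they have to be found in the camera images.
- filter_grip (a point): centre of the grip rib on top of the blue filter cartridge (loose, 150 mm long, about 0.28 kg). z is the long axis, from foot to rib; x runs along the rib and points at the lugs (alike at +x and -x). On the axis, 133 mm above the foot, 17 mm below the top. Rib 14 mm thick (y), 44 mm long (x), 34 mm high above a shoulder of radius 26 mm: pinch it across y
- filter_flange (a point): point on the blue cartridge's axis at the underside of its flange (radius 33 mm, 6 mm thick), 97 mm above the foot, 36 mm below filter_grip; axes as filter_grip. Just below the flange two lugs at +x and -x, 14 mm wide, reach out to 42 mm from the axis, 85 to 97 mm above the foot. It lies at point collar when the cartridge is home
- filter_foot (a point): middle of the blue cartridge's flat foot; axes as filter_grip. Round body of radius 27.5 mm, tapering to 24 mm in the lowest 10 mm. At the start it lies on the stand with its rib end up, its axis leaning 40 degrees from vertical, rib and lugs in the vertical plane of the lean, so the rib is best taken with the tool tilted along the axis, then lifted straight up
- stand: fixed draining stand, bent steel wire on a grey tray 180 by 124 mm; origin under the middle of the tray. The cartridge's rib end leans towards the stand's -x; its foot centre is at (45, 0, 36) mm and its rib centre at (-40, 0, 138) mm in the stand's frame. Two wires run under its body up to 78 mm from the foot; nothing stands above or beside the rib
- jug: white purifier jug, round, 144 mm across, 200 mm high to the rim (inner radius 66 mm there), standing fast on its rubber foot; origin under its middle, z up. Handle and lid hinge on its +y side (handle out to 131 mm and up to 180 mm), spout on its -y side (out to 84 mm). Hollow below the collar, floor 6 mm above the ledge
- collar (a point): centre of the top face of the blue collar in the jug, on its axis, 58 mm below the rim; z up; x points through the two notches (+x and -x), 0.80 rad anticlockwise from the jug's x. Bore radius 29.5 mm, 20 mm deep; notches 17.4 mm wide, full depth, out to 50 mm radius. With its lugs off the notches the cartridge rides 12 mm high; lined up within 2 to 3 degrees it drops home
- lid_hinge (a point): middle of the lid's hinge line, in the jug's frame at (0, 80, 203) mm; axes as the jug's; the hinge line runs along x
- lid (a joint): angle of the white lid, rad: 0 = shut on the rim, 2.3 = folded fully back over the handle; starts at 2.05 to 2.3. Stiff hinge: stays where it is left, moves with 1 to 2 N at the tab. Disc of radius 73.5 mm, 6 mm thick (2 mm below to 4 mm above the hinge line), its middle 80 mm from the hinge line; it shuts only over a cartridge that is home
- lid_tab (a point): middle of the thumb tab at the lid's free edge, 160 mm from the hinge line; the tab is 26 mm wide, 6 mm thick and ends 171 mm from the hinge line. Frame of the lid: with the lid shut as the jug's, z out of the lid's top
- cup_a_mid (a point): stainless steel cup, 77 mm across, 92 mm high; point at half height. Bystander
- cup_b_mid (a point): a second such cup; point at half height. Bystander
- saucer: green melamine saucer, 136 mm across, 16 mm high; origin under its middle. Bystander
- spent_mid (a point): spent cartridge of the same shape, but yellow-brown, standing on the saucer; point at half height, 75 mm above its foot. Bystander
- tumbler_mid (a point): glass tumbler with ribbed base, 68 mm across, 105 mm high; point at half height. Bystander
- tea_tin_mid (a point): red tea tin with brass lid, 78 mm across, 126 mm high; point at half height. Bystander
Mind the look-alikes: they are no part of the job. There is more than one size of the part that bears filter_grip; the job needs the middle-sized.

How it is judged:
On the way, in this order (a step that is already met when the one before it is completed fails the run):
1. the blue cartridge sits fully home in the collar, with the lid still open (horizontal distance between filter_flange and collar below 0.005 m and z of filter_flange in the frame of collar between -0.004 and 0.004 m and angle between the x axis of filter_flange and the x axis of collar, either way round below 0.12 rad and angle between filter_flange's own z axis and vertical below 0.07 rad and value of joint lid above 1 rad), for 0.2 s.
2. the lid is shut (value of joint lid below 0.05 rad), for 0.1 s.
At the end, for the whole second after the job is handed in: The blue cartridge is home: its flange within 4 mm of the collar's top face and 5 mm of its centre, upright within 4 degrees, its lugs within 7 degrees of the notches; the lid is shut to within 0.05 rad (about 8 mm at the tab) (horizontal distance between filter_flange and collar below 0.005 m and z of filter_flange in the frame of collar between -0.004 and 0.004 m and angle between the x axis of filter_flange and the x axis of collar, either way round below 0.12 rad and angle between filter_flange's own z axis and vertical below 0.07 rad and value of joint lid below 0.05 rad); the robot touches nothing.
It fails at once if the cartridge was forced: pushed against the jug with more than 80 N while held (contact force between filter and jug above 80 N and contact force between the fingers and filter above 3 N).
It fails at once if the cartridge was dropped or rammed into the jug: it struck with more than 130 N (contact force between filter and jug above 130 N).
It fails at once if a bystander was moved by more than 30 mm (distance of any of cup_a_mid, cup_b_mid, saucer, spent_mid, tumbler_mid, tea_tin_mid from where it was at the start of the episode above 0.03 m).
It also fails if it takes over 67 s, if anything falls off the work surface, if the arm or the gripper's body presses on something with over 40 N, if the wrist force passes 120 N, or if a joint passes its speed limit or range.

## Working session

There is one attempt and no reset: what is moved stays moved. The work goes in short steps, Python scripts to look and compute and a tool call to move; the robot and the scene stay as the last step left them, time stands still between calls to the robot, and variables do not carry over. Pictures are saved under pics/ and viewed, at most 10 in all, crops included, and the job is handed in when it is done.

Besides the shell and the picture viewer there is one more tool, called after "Emit:" as name(argument=value, ...), one argument or row to a line, values as JSON. jog_arm: Moves the arm, as the interface text tells. Its arguments: {"type":"object","properties":{"turn":{"type":"array"},"translation":{"type":"array"},"grip":{"type":"array"},"force":{"type":"number"}},"required":["turn","translation","grip"]}

```bash
mkdir -p pics; cat > h.py <<'E'
import numpy as np, cv2
from scipy.spatial.transform import Rotation as R
from plant import r, cams, models
def snap(c,f=None):
    im=cams.snapshot(c)
    if f: cv2.imwrite('pics/'+f,cv2.cvtColor(im,cv2.COLOR_RGB2BGR))
    return im
def proj(c,P):
    k=cams.camera_params(c); o=np.array(k['orientation'])
    M=R.from_quat(o).as_matrix() if o.size==4 else o
    p=(np.atleast_2d(P)-k['eye'])@M
    return np.c_[k['cx']+k['fx']*p[:,0]/-p[:,2], k['cy']+k['fy']*(-p[:,1])/-p[:,2]]
def ray(c,u,v):
    k=cams.camera_params(c); o=np.array(k['orientation'])
    M=R.from_quat(o).as_matrix() if o.size==4 else o
    d=M@np.array([(u-k['cx'])/k['fx'],-(v-k['cy'])/k['fy'],-1]); return np.array(k['eye']),d/np.linalg.norm(d)
def atz(c,u,v,z):
    e,d=ray(c,u,v); return e+d*(z-e[2])/d[2]
E
python3 - <<'E'
from h import *
np.set_printoptions(precision=3,suppress=True)
a=snap('side','s0.png');b=snap('top','t0.png')
cv2.imwrite('pics/both.png',cv2.cvtColor(np.hstack([a,b])[:, :],cv2.COLOR_RGB2BGR)) if 0 else None
for c in('side','top'):
    print(c,cams.camera_params(c))
    for n in ['filter_grip','filter_foot','filter_flange','stand','jug','collar','lid_hinge','lid_tab','spent_mid','tumbler_mid','tea_tin_mid','cup_a_mid','saucer']:
        for d in models.place_of(c,n)[:4]:
            if d['p']>.2: print(n,round(d['p'],2),np.array(d['position']),proj(c,d['position'])[0].round())
print(r.get_state())
E
```

```text
side {'fx': 349.0915212588396, 'fy': 349.0915212588396, 'cx': 250.95356673552914, 'cy': 191.43918665065652, 'eye': array([ 0.505, -0.793,  0.736]), 'orientation': array([ 0.431, -0.008, -0.029,  0.902])}
filter_grip 0.79 [ 0.658 -0.351  0.028] [310. 309.]
filter_grip 0.74 [ 0.445 -0.256  0.139] [213. 249.]
filter_grip 0.6 [0.737 0.165 0.043] [305. 171.]
filter_grip 0.59 [ 0.236 -0.359  0.048] [119. 318.]
filter_foot 0.82 [ 0.534 -0.245  0.039] [253. 271.]
filter_foot 0.72 [ 0.647 -0.455  0.024] [314. 355.]
filter_foot 0.65 [ 0.476 -0.246  0.11 ] [228. 254.]
filter_foot 0.6 [ 0.258 -0.172  0.036] [145. 255.]
filter_flange 0.75 [ 0.651 -0.372  0.023] [309. 319.]
filter_flange 0.58 [ 0.473 -0.246  0.11 ] [226. 254.]
stand 0.97 [ 0.495 -0.247  0.003] [237. 282.]
jug 0.96 [0.571 0.051 0.002] [258. 204.]
jug 0.21 [0.586 0.216 0.34 ] [260.  81.]
collar 0.58 [0.564 0.051 0.139] [256. 169.]
lid_tab 0.94 [0.589 0.218 0.336] [260.  82.]
spent_mid 0.77 [ 0.798 -0.118  0.082] [347. 218.]
tumbler_mid 0.75 [0.575 0.133 0.202] [258. 136.]
tumbler_mid 0.63 [0.67  0.337 0.053] [279. 143.]
cup_a_mid 0.
[... 1200 characters left out ...]
0.508 -0.457  0.066] [403. 199.]
tea_tin_mid 0.4 [0.576 0.133 0.206] [175. 168.]
tea_tin_mid 0.39 [0.586 0.217 0.335] [120. 155.]
cup_a_mid 0.92 [0.722 0.057 0.042] [215. 126.]
saucer 0.7 [ 0.799 -0.12  -0.004] [276. 103.]
{'clock': 1.4, 'q': array([ 1.207,  0.689, -0.195,  1.565,  0.157,  0.903, -0.215]), 'qd': array([ 0.002,  0.   , -0.   ,  0.001, -0.002,  0.001, -0.001]), 'joint_torque': array([  0.001, -52.75 ,  -1.267, -15.374,  -0.052,  -0.001,   0.   ]), 'tool_pos': array([ 0.242, -0.576,  0.258]), 'eef_rot': array([0.98 , 0.198, 0.   , 0.   ]), 'contact_force': array([-0.066, -0.304,  0.043]), 'moment': array([-0.003, -0.008,  0.021]), 'finger_force': 0.0, 'opening': 1.000141186912}
```

View pics/s0.png

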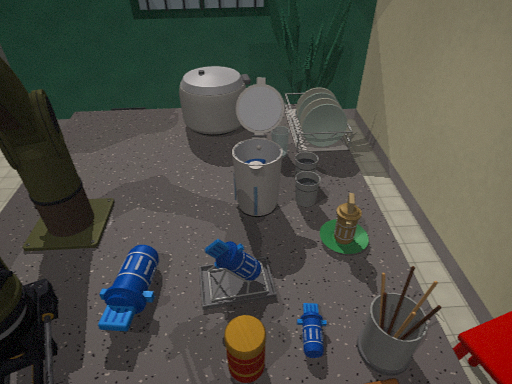

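View pics/t0.png

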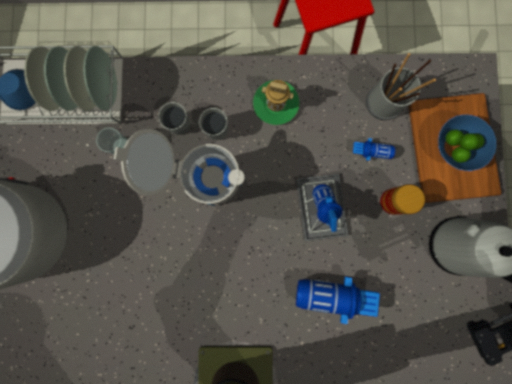

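```bash
python3 - <<'E'
from h import *
t=cv2.imread('pics/t0.png');s=cv2.imread('pics/s0.png')
f=lambda i,a,b,c,d,k:cv2.resize(i[a:b,c:d],None,fx=k,fy=k,interpolation=cv2.INTER_CUBIC)
A=f(t,135,215,170,250,5);B=f(t,172,242,295,355,5)[:350];C=f(s,230,310,195,285,4)
o=np.zeros((600,800,3),np.uint8);o[:400,:400]=A;o[:350,400:700]=B;D=f(t,135,200,80,180,2)
o[360:600,420:690]=f(s,230,310,195,285,3)
o[410:540,10:210]=D
cv2.imwrite('pics/c1.png',o)
E
```

```text
(no output)
```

View pics/c1.png

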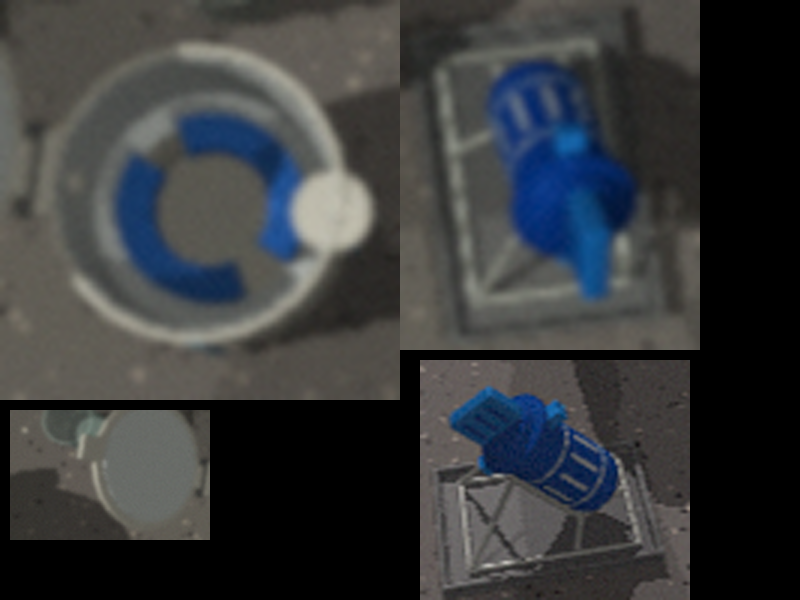

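```bash
python3 - <<'E'
from h import *
np.set_printoptions(precision=4,suppress=True)
w=lambda x,y:atz('top',295+(x-400)/5,172+y/5,0.008)
print('tray',[w(*p)[:2] for p in [(420,40),(632,12),(662,322),(455,335)]])
im=cv2.cvtColor(cv2.imread('pics/t0.png'),cv2.COLOR_BGR2RGB)
# collar blue mask rectified to z=.142 plane
hsv=cv2.cvtColor(im,cv2.COLOR_RGB2HSV);m=(hsv[...,0]>100)&(hsv[...,0]<130)&(hsv[...,1]>120)
pts=[atz('top',u,v,.142)[:2] for v in range(145,205) for u in range(180,245) if m[v,u]]
P=np.array(pts)
from scipy.optimize import minimize
# rectified fit: centre & yaw maximising agreement w/ annulus model sampled
def model(c,y,X):
    d=X-c;rr=np.hypot(*d.T);e=np.array([-np.sin(y),np.cos(y)]);t=np.abs(d@e)
    return (rr>.0295)&(rr<.050)&(t>.0087)
uv=[(u,v) for v in range(145,205) for u in range(180,245)]
X=np.array([atz('top',u,v,.142)[:2] for u,v in uv]);M=np.array([m[v,u] for u,v in uv])
best=[]
for x in np.arange(.560,.580,.001):
  for y in np.arange(.040,.06,.001):
    for a in np.arange(.4,1.1,.05):
      best.append(((model((x,y),a,X)!=M).sum(),x,y,a))
best.sort();print(M.sum(),best[0]);print(np.array(best[:15]).mean(0))
c=np.array(best[:8])[:,1:3].mean(0)
for a in np.arange(.4,1,.04):print(round(a,2),(model(c,a,X)!=M).sum(),end=' | ')
print()
k=atz('top',236.6,177,.2);print('knob',k,'hinge..')
F=np.array([.535,-.245,.036]);
for yw in(.06,.12,.18):
  print(yw,proj('top',np.array([[.4945,-.246,0]])+np.array([[45*np.cos(yw),45*np.sin(yw),36],[-40*np.cos(yw),-40*np.sin(yw),138]])/1e3),proj('side',np.array([[.4945,-.246,0]])+np.array([[45*np.cos(yw),45*np.sin(yw),36],[-40*np.cos(yw),-40*np.sin(yw),138]])/1e3))
E
```

```text
tray [array([ 0.5681, -0.184 ]), array([ 0.5836, -0.3065]), array([ 0.4059, -0.3187]), array([ 0.399 , -0.2011])]Traceback (most recent call last):
  File "<stdin>", line 16, in <module>
  File "h.py", line 18, in atz
    e,d=ray(c,u,v); return e+d*(z-e[2])/d[2]
        ~~~^^^^^^^
  File "h.py", line 14, in ray
    k=cams.camera_params(c); o=np.array(k['orientation'])
ValueError: time passes only in moves, steps and waits
```

```bash
sed -i 's/^def snap/K={c:cams.camera_params(c) for c in ("side","top")}\ndef snap/; s/k=cams.camera_params(c)/k=K[c]/' h.py; cat > a.py <<'E'
from h import *
np.set_printoptions(precision=4,suppress=True)
im=cv2.cvtColor(cv2.imread('pics/t0.png'),cv2.COLOR_BGR2RGB)
hsv=cv2.cvtColor(im,cv2.COLOR_RGB2HSV);m=(hsv[...,0]>100)&(hsv[...,0]<130)&(hsv[...,1]>120)
def model(c,y,X):
    d=X-c;rr=np.hypot(*d.T);e=np.array([-np.sin(y),np.cos(y)]);t=np.abs(d@e)
    return (rr>.0295)&(rr<.050)&(t>.0087)
uv=[(u,v) for v in range(145,205) for u in range(180,245)]
X=np.array([atz('top',u,v,.142)[:2] for u,v in uv]);M=np.array([m[v,u] for u,v in uv])
best=[]
for x in np.arange(.555,.580,.001):
  for y in np.arange(.040,.06,.001):
    for a in np.arange(.4,1.1,.05):
      best.append(((model((x,y),a,X)!=M).sum(),x,y,a))
best.sort();print(M.sum(),best[0]);print(np.array(best[:15]).mean(0))
c=np.array(best[:8])[:,1:3].mean(0)
for a in np.arange(.4,1,.04):print(round(a,2),(model(c,a,X)!=M).sum(),end=' | ')
print()
print('knob',atz('top',236.6,177,.2))
for o in ([.4945,-.246,0],[.491,-.249,0]):
 for yw in(.05,.09,.13):
  W=np.array([o])+np.array([[45*np.cos(yw),45*np.sin(yw),36],[-40*np.cos(yw),-40*np.sin(yw),138],[-51*np.cos(yw),-51*np.sin(yw),151]])/1e3
  print(o,yw,proj('top',W).ravel().round(1),proj('side',W).ravel().round(1))
E
python3 a.py
```

```text
502 (np.int64(170), np.float64(0.5640000000000001), np.float64(0.05200000000000001), np.float64(0.7))
[177.5333   0.5644   0.0517   0.65  ]
0.4 253 | 0.44 231 | 0.48 219 | 0.52 203 | 0.56 186 | 0.6 177 | 0.64 176 | 0.68 172 | 0.72 182 | 0.76 193 | 0.8 205 | 0.84 222 | 0.88 239 | 0.92 258 | 0.96 273 | 
knob [ 0.5553 -0.0145  0.2   ]
[0.4945, -0.246, 0] 0.05 [321.6 188.9 330.7 219.1 332.1 223.5] [254.7 271.6 217.5 246.8 212.2 243.3]
[0.4945, -0.246, 0] 0.09 [320.9 189.  331.4 219.  332.9 223.4] [254.6 271.  217.6 247.3 212.3 244. ]
[0.4945, -0.246, 0] 0.13 [320.3 189.  332.  218.9 333.7 223.3] [254.5 270.4 217.6 247.8 212.4 244.6]
[0.491, -0.249, 0] 0.05 [322.7 190.2 332.  220.5 333.3 224.9] [253.4 272.6 216.  247.8 210.6 244.4]
[0.491, -0.249, 0] 0.09 [322.  190.2 332.6 220.4 334.1 224.8] [253.3 272.1 216.  248.4 210.7 245. ]
[0.491, -0.249, 0] 0.13 [321.4 190.3 333.2 220.3 335.  224.7] [253.2 271.5 216.1 248.9 210.8 245.7]
```

```bash
cat >> h.py <<'E'
def jog(pos,Rt):
    s=r.get_state();R0=R.from_quat(s['eef_rot'])
    print('tr',R0.inv().apply(np.array(pos)-s['tool_pos']).round(4),'turn',(R0.inv()*Rt).as_rotvec().round(4),'now',s['tool_pos'].round(4),'tilt x yaw',R0.as_matrix().round(3).tolist(),'q',s['q'].round(2),s['opening'],s['contact_force'].round(2))
def grasp_R(psi,lean=np.radians(40)):
    z=np.array([np.sin(lean)*np.cos(psi),np.sin(lean)*np.sin(psi),-np.cos(lean)])
    y=np.array([np.sin(psi),-np.cos(psi),0]);x=np.cross(y,z)
    return R.from_matrix(np.c_[x,y,z])
def up(psi): return grasp_R(psi,0.)
G=np.array([.452,-.2515,.138])
E
python3 - <<'E'
from h import *
A=grasp_R(.1)
jog(G-A.as_matrix()[:,2]*.12,A)
E
```

```text
tr [ 0.2455 -0.2407  0.0278] turn [-0.1039  0.6929  0.2856] now [ 0.2422 -0.5762  0.2577] tilt x yaw [[0.922, 0.387, 0.0], [0.387, -0.922, -0.0], [-0.0, 0.0, -1.0]] q [ 1.21  0.69 -0.19  1.57  0.16  0.9  -0.22] 1.000141186912 [-0.07 -0.3   0.04]
```

Emit:
jog_arm(
  turn=[
    [-0.104, 0.693, 0.286],
    [-0.104, 0.693, 0.286],
    [-0.104, 0.693, 0.286],
    [-0.104, 0.693, 0.286],
    [-0.104, 0.693, 0.286],
    [-0.104, 0.693, 0.286],
    [-0.104, 0.693, 0.286],
    [-0.104, 0.693, 0.286],
    [-0.104, 0.693, 0.286],
  ],
  translation=[
    [0.2455, -0.241, 0.028],
    [0.2455, -0.241, 0.028],
    [0.2455, -0.241, 0.028],
    [0.2455, -0.241, 0.028],
    [0.2455, -0.241, 0.028],
    [0.2455, -0.241, 0.028],
    [0.2455, -0.241, 0.028],
    [0.2455, -0.241, 0.028],
    [0.2455, -0.241, 0.028],
  ],
  grip=[0, 0, 0, 0, 0, 0, 0, 0, 0],
)

```text
clock: 2.52
tool_pos: [0.3724, -0.2933, 0.2693]
eef_rot: [0.944, 0.056, 0.323, -0.042]
contact_force: [-0.5, -0.1, -0.6]
opening: 1.005
finger_force: 0.0
```

```bash
python3 - <<'E'
from h import *
A=grasp_R(.1)
a=snap('side','s1.png');b=snap('top','t1.png')
for c in('side','top'):
    for n in ['filter_grip','filter_flange','filter_foot']:
        for d in models.place_of(c,n):
            p=np.array(d['position'])
            if np.linalg.norm(p-[.49,-.247,.09])<.1: print(c,n,round(d['p'],2),p.round(4))
jog(G-A.as_matrix()[:,2]*.005,A)
o=np.hstack([cv2.resize(a[200:330,150:290],None,fx=2.8,fy=2.8,interpolation=2),cv2.resize(b[160:290,270:410],None,fx=2.8,fy=2.8,interpolation=2)])
cv2.imwrite('pics/c2.png',cv2.cvtColor(o,cv2.COLOR_RGB2BGR));print(o.shape)
tip=r.get_state()['tool_pos']; print(proj('side',tip),proj('top',tip))
E
```

```text
side filter_grip 0.92 [ 0.4437 -0.2534  0.1375]
side filter_grip 0.51 [ 0.4743 -0.2472  0.1082]
side filter_flange 0.97 [ 0.4753 -0.2437  0.109 ]
side filter_foot 0.77 [ 0.5367 -0.2456  0.0367]
top filter_grip 0.91 [ 0.4473 -0.2528  0.1376]
top filter_flange 0.87 [ 0.4695 -0.2485  0.1125]
top filter_flange 0.41 [ 0.4497 -0.2511  0.1345]
top filter_foot 0.84 [ 0.5381 -0.2437  0.04  ]
tr [-0.0153 -0.0244  0.1514] turn [-0.0559  0.0362 -0.001 ] now [ 0.3725 -0.2924  0.2694] tilt x yaw [[0.785, 0.134, 0.605], [0.079, -0.99, 0.117], [0.615, -0.044, -0.788]] q [ 1.53  0.64 -0.94  2.3  -1.    0.04  0.34] 0.9982799315805314 [-0.11  0.39  0.3 ]
(364, 784, 3)
[[169.95031029 220.1236423 ]] [[364.06621411 256.93721488]]
```

View pics/c2.png

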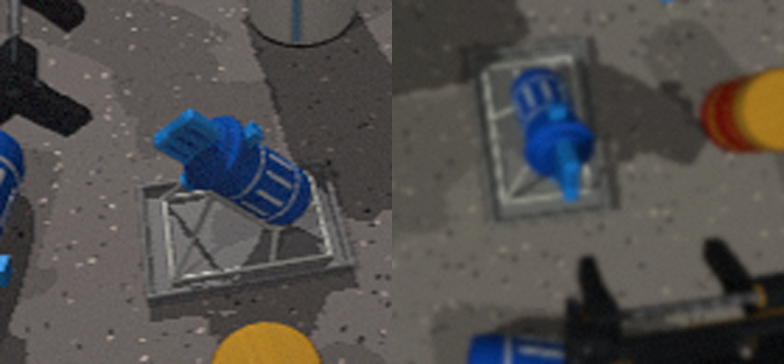

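```bash
cat > k.py <<'E'
from h import *
import itertools
from scipy.optimize import least_squares
def fk(q,s,o,l):
    T=R.identity();p=np.zeros(3);ax='zyzyzyz'
    for i in range(7):
        T=T*R.from_euler(ax[i],s[i]*(q[i])+o[i])
        if i==0:p=p+[0,0,l[0]]
        if i==2:p=p+T.apply([l[4],0,l[1]])
        if i==3:p=p+T.apply([l[5],0,0])
        if i==4:p=p+T.apply([0,0,l[2]])
    return p+T.apply([0,0,l[3]]),T
D=[([1.207,.689,-.195,1.565,.157,.902,-.215],[.2422,-.5762,.2577],[.98,.198,0,0])]
if __name__=='__main__':
    S=r.get_state();D.append((S['q'],S['tool_pos'],S['eef_rot']));res=[]
    for s in itertools.product([1,-1],repeat=4):
      for q7 in (0,np.pi/2,np.pi,-np.pi/2):
       for q1 in (0,np.pi/2,np.pi,-np.pi/2):
        sg=[s[0],1,s[1],1,s[2],1,s[3]];o=[q1,0,0,0,0,0,q7]
        def f(l):
            e=[]
            for q,p,Q in D:
                P,T=fk(q,sg,o,l);e+=list(P-p)+list((T.inv()*R.from_quat(Q)).as_rotvec()*.3)
            return np.array(e)
        w=least_squares(f,[.36,.42,.4,.2,0,0]);res.append((w.cost,sg,o,w.x.round(4)))
    res.sort(key=lambda a:a[0])
    for x in res[:4]:print(x)
E
python3 k.py
```

```text
(np.float64(9.325175567425329e-08), [-1, 1, -1, 1, -1, 1, -1], [0, 0, 0, 0, 0, 0, 1.5707963267948966], array([ 0.2473,  0.8567,  0.3766,  0.5807, -0.2686,  0.0058]))
(np.float64(0.002074098459125691), [-1, 1, 1, 1, 1, 1, 1], [3.141592653589793, 0, 0, 0, 0, 0, -1.5707963267948966], array([ 1.1261, -1.5018, -0.4463, -0.0601,  0.5588, -0.3906]))
(np.float64(0.017739937075627), [1, 1, 1, 1, -1, 1, -1], [0, 0, 0, 0, 0, 0, 3.141592653589793], array([ 1.3293,  1.2664,  0.2682,  2.9251, -1.6862,  0.1265]))
(np.float64(0.024212122777688538), [1, 1, -1, 1, -1, 1, -1], [3.141592653589793, 0, 0, 0, 0, 0, 1.5707963267948966], array([ 0.5599, -2.1465, -0.2194, -2.5949,  2.4557, -0.2006]))
```

```bash
cat > k2.py <<'E'
from k import *
SG=[-1,1,-1,1,-1,1,-1];O=[0]*6+[np.pi/2]
S=r.get_state();D.append((S['q'],S['tool_pos'],S['eef_rot']))
def f(l,reg=.003):
    e=list(reg*(np.array(l)-[.36,.42,.4,.2,0,0]))
    for q,p,Q in D: e+=list(fk(q,SG,O,l)[0]-p)
    return np.array(e)
w=least_squares(f,[.36,.42,.4,.2,0,0]);L=w.x
lo=np.array([-3.01,-.46,-1.47,.13,-1,.04,-2.66]);hi=np.array([3.01,2.08,1.51,2.56,4.14,2.09,2.66])
def ik(p,T,q0,reg=.002):
    def g(q):
        P,A=fk(q,SG,O,L);return np.r_[P-p,(A.inv()*T).as_rotvec()*.3,reg*(q-q0)]
    s=least_squares(g,np.clip(q0,lo+1e-3,hi-1e-3),bounds=(lo,hi));return s.x,np.linalg.norm(g(s.x)[:6])
if __name__=='__main__':
    np.set_printoptions(precision=3,suppress=True)
    print(L,w.fun)
    rng=np.random.default_rng(0)
    for nm,p,T in [('grasp',G-grasp_R(.1).as_matrix()[:,2]*.005,grasp_R(.1)),('pre',G-grasp_R(.1).as_matrix()[:,2]*.08,grasp_R(.1)),('graspflip',G-grasp_R(.1).as_matrix()[:,2]*.005,grasp_R(.1)*R.from_rotvec([0,0,np.pi])),('jug',np.array([.567,.05,.19]),up(.67)),('jugflip',np.array([.567,.05,.19]),up(.67+np.pi))]:
        out=[]
        for i in range(60):
            q,e=ik(p,T,rng.uniform(lo,hi),1e-4)
            if e<2e-3: out.append((np.min(np.r_[q-lo,hi-q]),q))
        out.sort(key=lambda a:-a[0]);print(nm,len(out))
        for o in out[:4]:print(o[0].round(2),o[1])
E
python3 k2.py
```

```text
[ 0.247  0.856  0.377  0.58  -0.268  0.006] [-0.     0.001 -0.     0.001 -0.001  0.     0.     0.     0.    -0.
 -0.    -0.   ]
grasp 0
pre 0
graspflip 0
jug 30
0.76 [ 0.02   0.726 -0.679  1.796  0.597  0.836 -1.852]
0.76 [ 0.013  0.722 -0.625  1.796  0.564  0.809 -1.796]
0.69 [-0.014  0.712 -0.444  1.796  0.434  0.732 -1.593]
0.69 [ 0.033  0.734 -0.784  1.796  0.653  0.892 -1.953]
jugflip 42
0.76 [ 0.012  0.722 -0.619  1.796  0.56   0.807  1.352]
0.76 [ 0.016  0.724 -0.65   1.796  0.579  0.821  1.32 ]
0.76 [ 0.021  0.727 -0.689  1.796  0.603  0.841  1.281]
0.76 [ 0.009  0.721 -0.601  1.796  0.549  0.798  1.371]
```

```bash
sed -i 's/return np.array(e)\nw=/&/; s/^w=least_squares.*/w=least_squares(lambda l:f(np.r_[l,0,0],0),[.36,.42,.4,.2]);L=np.r_[w.x,0,0]/' k2.py; python3 k2.py
```

```text
[0.264 0.599 0.311 0.282 0.    0.   ] [-0.     0.    -0.     0.     0.     0.     0.034  0.021 -0.006 -0.001
 -0.008  0.006]
grasp 30
0.05 [ 0.94   0.865 -0.321  2.515  3.568  0.728  2.062]
0.05 [ 1.057  0.909 -0.589  2.515  3.247  0.676  2.354]
0.05 [ 0.965  0.872 -0.376  2.515  3.508  0.713  2.116]
0.05 [ 1.002  0.884 -0.458  2.515  3.412  0.694  2.204]
pre 20
0.01 [ 1.192  0.759 -0.635  2.546  3.356  0.534  2.263]
0.01 [ 1.032  0.706 -0.281  2.546  3.803  0.633  1.883]
0.01 [ 1.204  0.766 -0.664  2.546  3.312  0.53   2.302]
0.01 [ 1.257  0.799 -0.8    2.546  3.093  0.524  2.493]
graspflip 35
0.05 [ 1.278  1.202 -1.385  2.515  2.262  0.956  0.093]
0.05 [ 1.279  1.208 -1.396  2.515  2.252  0.965  0.102]
0.05 [ 1.277  1.199 -1.378  2.515  2.269  0.951  0.088]
0.05 [ 1.273  1.178 -1.336  2.515  2.309  0.92   0.054]
jug 29
0.75 [ 0.268  0.791 -0.717  1.809  0.697  0.814 -1.705]
0.75 [ 0.262  0.787 -0.703  1.809  0.687  0.807 -1.694]
0.71 [ 0.284  0.801 -0.756  1.809  0.728  0.834 -1.736]
0.7 [ 0.196  0.754 -0.557  1.809  0.564  0.743 -1.567]
jugflip 30
0.75 [ 0.249  0.779 -0.672  1.809  0.662  0.792  1.474]
0.75 [ 0.247  0.778 -0.669  1.809  0.659  0.791  1.476]
0.74 [ 0.237  0.773 -0.646  1.809  0.64   0.78   1.496]
0.74 [ 0.232  0.77  -0.634  1.809  0.63   0.775  1.506]
```

```bash
cat > log.py <<'E'
from h import *
import pickle,os
L=pickle.load(open('log.pkl','rb')) if os.path.exists('log.pkl') else []
s=r.get_state();L.append((s['q'],s['tool_pos'],s['eef_rot']));pickle.dump(L,open('log.pkl','wb'))
E
python3 - <<'E'
import log
from h import *
jog([.45,-.25,.36],up(.1))
E
```

```text
tr [ 0.1199 -0.0356 -0.0195] turn [-0.0539 -0.6617  0.0185] now [ 0.3725 -0.2924  0.2694] tilt x yaw [[0.785, 0.134, 0.605], [0.079, -0.99, 0.117], [0.615, -0.044, -0.788]] q [ 1.53  0.64 -0.94  2.3  -1.    0.04  0.34] 0.9982799315805314 [-0.11  0.39  0.3 ]
```

Emit:
jog_arm(
  turn=[
    [-0.054, -0.66, 0.018],
    [-0.054, -0.66, 0.018],
    [-0.054, -0.66, 0.018],
    [-0.054, -0.66, 0.018],
    [-0.054, -0.66, 0.018],
    [-0.054, -0.66, 0.018],
  ],
  translation=[
    [0.12, -0.036, -0.02],
    [0.12, -0.036, -0.02],
    [0.12, -0.036, -0.02],
    [0.12, -0.036, -0.02],
    [0.12, -0.036, -0.02],
    [0.12, -0.036, -0.02],
  ],
  grip=[0, 0, 0, 0, 0, 0],
)

```text
clock: 3.68
tool_pos: [0.4506, -0.2496, 0.3633]
eef_rot: [0.999, 0.052, 0.015, -0.002]
contact_force: [0.7, 0.5, -1.6]
opening: 1.001
finger_force: 0.0
```

```bash
python3 - <<'E'
import log
from h import *
jog([.45,-.25,.36],up(.1))
E
```

```text
tr [-0.0007  0.0003  0.0033] turn [-0.0029 -0.0308  0.0043] now [ 0.4506 -0.2496  0.3633] tilt x yaw [[0.994, 0.104, 0.03], [0.104, -0.995, 0.006], [0.031, -0.003, -1.0]] q [ 0.24  0.42  0.28  1.78 -0.16  0.95 -0.87] 1.0007967920341514 [ 0.65  0.47 -1.62]
```

Emit:
jog_arm(
  turn=[
    [0.4, 0, 0.6],
    [0.4, 0, 0.6],
    [0.4, 0, 0.6],
    [0.4, 0, 0.6],
    [0.4, 0, 0.6],
  ],
  translation=[
    [0, 0, -0.05],
    [0, 0, -0.05],
    [0, 0, -0.05],
    [0, 0, -0.05],
    [0, 0, -0.05],
  ],
  grip=[0, 0, 0, 0, 0],
)

```text
clock: 4.3
tool_pos: [0.4473, -0.2511, 0.4097]
eef_rot: [0.949, -0.242, 0.003, -0.205]
contact_force: [0.0, 0.4, -0.6]
opening: 0.999
finger_force: 0.0
```

```bash
python3 - <<'E'
import log
from h import *
jog([.45,-.25,.36],up(.1))
E
```

```text
tr [0.0065 0.0173 0.0463] turn [-0.4174 -0.0266 -0.59  ] now [ 0.4473 -0.2511  0.4097] tilt x yaw [[0.883, -0.457, 0.104], [-0.459, -0.8, 0.387], [-0.094, -0.389, -0.916]] q [ 0.44  0.48  0.34  1.61 -0.53  1.33 -1.12] 0.9994466375404784 [ 0.03  0.41 -0.55]
```

```bash
cat > k3.py <<'E'
from h import *
import pickle
from scipy.optimize import least_squares
np.set_printoptions(precision=3,suppress=True)
SG=[-1,1,-1,1,-1,1,-1]
D=[(np.array([1.207,.689,-.195,1.565,.157,.9025,-.215]),np.array([.2422,-.5762,.2577]),[.98,.198,0,0])]+pickle.load(open('log.pkl','rb'))
def fk(q,l):
    l=np.asarray(l).reshape(-1,3);T=R.identity();p=np.zeros(3)
    for i in range(7):
        T=T*R.from_euler('zyzyzyz'[i],SG[i]*q[i]+(np.pi/2 if i==6 else 0))
        if i in(0,2,4,6): p=p+T.apply(l[i//2])
    return p,T
l0=np.array([0,0,.3,0,0,.42,0,0,.4,0,0,.2])
W=np.array([1,1,.02,1,1,.02,1,1,.02,1,1,.02])
w=least_squares(lambda l:np.r_[.02*W*(l-l0)]+0 if 0 else np.r_[.02*W*(l-l0),np.concatenate([fk(q,l)[0]-p for q,p,_ in D])],l0);L=w.x
lo=np.array([-3.01,-.46,-1.47,.13,-1,.04,-2.66]);hi=np.array([3.01,2.08,1.51,2.56,4.14,2.09,2.66])
def ik(p,T,q0,reg=.002):
    def g(q):
        P,A=fk(q,L);return np.r_[P-p,(A.inv()*T).as_rotvec()*.3,reg*(q-q0)]
    s=least_squares(g,np.clip(q0,lo+1e-3,hi-1e-3),bounds=(lo,hi));return s.x,np.linalg.norm(g(s.x)[:6])
if __name__=='__main__':
    print(L.reshape(-1,3),np.abs(w.fun[12:]).max())
    for q,p,Q in D: print('rot err',np.linalg.norm((fk(q,L)[1].inv()*R.from_quat(Q)).as_rotvec()).round(4))
    rng=np.random.default_rng(0);F=R.from_rotvec([0,0,np.pi])
    for nm,p,T in [(f'{n}{d}{fl}',G-grasp_R(.1).as_matrix()[:,2]*d,grasp_R(.1)*(F if fl else R.identity())) for n in['g'] for d in(.005,.1) for fl in(0,1)]+[('jug',np.array([.567,.05,.19]),up(.67)),('jugflip',np.array([.567,.05,.19]),up(.67+np.pi))]:
        out=[]
        for i in range(50):
            q,e=ik(p,T,rng.uniform(lo,hi),1e-4)
            if e<2e-3: out.append((np.min(np.r_[q-lo,hi-q]),q))
        out.sort(key=lambda a:-a[0]);print(nm,len(out))
        for o in out[:6:2]:print(o[0].round(2),o[1])
E
python3 k3.py
```

```text
[[-0.001 -0.02   0.346]
 [ 0.002 -0.026  0.564]
 [-0.    -0.     0.344]
 [-0.001 -0.     0.307]] 2.7387342139806314e-05
rot err 0.0011
rot err 0.0
rot err 0.0
rot err 0.0
g0.0050 24
0.13 [ 1.078  0.909 -0.638  2.43   3.191  0.58   2.398]
0.13 [ 1.055  0.899 -0.598  2.432  3.246  0.586  2.34 ]
0.12 [ 0.964  0.87  -0.442  2.437  3.439  0.625  2.136]
g0.0051 31
0.14 [ 1.372  1.197 -1.292  2.42   2.292  0.787  0.215]
0.14 [ 1.343  1.142 -1.201  2.421  2.392  0.723  0.106]
0.14 [ 1.308  1.09  -1.106  2.423  2.509  0.668 -0.02 ]
g0.10 18
0.08 [ 1.355  0.765 -0.885  2.482  3.016  0.388  2.578]
0.07 [ 1.199  0.692 -0.603  2.49   3.52   0.439  2.088]
0.06 [ 1.003  0.652 -0.28   2.501  3.868  0.571  1.759]
g0.11 22
0.08 [ 1.543  0.984 -1.353  2.478  2.168  0.588  0.255]
0.08 [ 1.524  0.945 -1.285  2.478  2.259  0.538  0.169]
0.08 [ 1.491  0.893 -1.188  2.48   2.412  0.477  0.023]
jug 24
0.76 [ 0.208  0.778 -0.658  1.787  0.64   0.802 -1.673]
0.71 [ 0.14   0.75  -0.531  1.791  0.533  0.747 -1.575]
0.66 [ 0.059  0.726 -0.386  1.796  0.4    0.697 -1.451]
jugflip 22
0.75 [ 0.201  0.773 -0.643  1.792  0.629  0.793  1.477]
0.74 [ 0.182  0.765 -0.608  1.793  0.599  0.776  1.505]
0.73 [ 0.169  0.759 -0.583  1.794  0.578  0.766  1.524]
```

```bash
cat > plan.py <<'E'
from k3 import *
def plan(qa,qb,n):
    s=r.get_state();R0=R.from_quat(s['eef_rot']);p0=s['tool_pos'];tu=[];tr=[];last=R0
    for t in np.linspace(0,1,n+1)[1:]:
        q=qa+t*(qb-qa);P,T=fk(q,L);d=np.degrees(np.linalg.norm((last.inv()*T).as_rotvec()));last=T
        tu.append((R0.inv()*T).as_rotvec().round(3).tolist());tr.append(R0.inv().apply(P-p0).round(3).tolist())
        print(P.round(3),T.as_matrix()[:,2].round(2),'wrist z',(P-T.as_matrix()[:,2]*.307)[2].round(2),round(d,1))
    print(tu);print(tr)
if __name__=='__main__':
    q0=r.get_state()['q'];qb=np.array([1.543,.984,-1.353,2.478,2.168,.588,.255])
    plan(q0,qb,16)
E
python3 plan.py
```

```text
[ 0.402 -0.266  0.365] [-0.04  0.35 -0.94] wrist z 0.65 11.4
[ 0.358 -0.282  0.328] [-0.18  0.3  -0.94] wrist z 0.61 11.9
[ 0.318 -0.299  0.297] [-0.29  0.24 -0.92] wrist z 0.58 12.5
[ 0.284 -0.317  0.271] [-0.38  0.18 -0.91] wrist z 0.55 13.0
[ 0.258 -0.335  0.247] [-0.44  0.1  -0.89] wrist z 0.52 13.5
[ 0.24  -0.353  0.225] [-0.46  0.02 -0.89] wrist z 0.5 14.0
[ 0.231 -0.368  0.204] [-0.45 -0.05 -0.89] wrist z 0.48 14.4
[ 0.231 -0.379  0.183] [-0.4  -0.12 -0.91] wrist z 0.46 14.7
[ 0.239 -0.385  0.164] [-0.32 -0.16 -0.93] wrist z 0.45 15.1
[ 0.255 -0.385  0.149] [-0.22 -0.19 -0.96] wrist z 0.44 15.3
[ 0.276 -0.378  0.138] [-0.09 -0.2  -0.98] wrist z 0.44 15.5
[ 0.302 -0.364  0.135] [ 0.06 -0.18 -0.98] wrist z 0.44 15.7
[ 0.328 -0.344  0.141] [ 0.21 -0.15 -0.97] wrist z 0.44 15.9
[ 0.353 -0.319  0.156] [ 0.36 -0.09 -0.93] wrist z 0.44 16.0
[ 0.374 -0.289  0.181] [ 0.51 -0.02 -0.86] wrist z 0.44 16.2
[ 0.388 -0.258  0.215] [ 0.64  0.06 -0.77] wrist z 0.45 16.4
[[-0.099, -0.12, -0.126], [-0.177, -0.241, -0.276], [-0.236, -0.359, -0.449], [-0.276, -0.469, -0.643], [-0.301, -0.567, -0.856], [-0.313, -0.648, -1.087], [-0.319, -0.71, -1.332], [-0.322, -0.75, -1.59], [-0.33, -0.766, -1.857], [-0.351, -0.759, -2.13], [-0.392, -0.728, -2.406], [-0.462, -0.677, -2.68], [-0.572, -0.609, -2.947], [0.652, 0.472, 2.848], [0.721, 0.339, 2.581], [0.8, 0.241, 2.298]]
[[-0.029, 0.05, 0.031], [-0.057, 0.097, 0.054], [-0.082, 0.141, 0.071], [-0.101, 0.181, 0.085], [-0.114, 0.217, 0.096], [-0.119, 0.248, 0.108], [-0.118, 0.273, 0.121], [-0.111, 0.29, 0.135], [-0.099, 0.298, 0.151], [-0.084, 0.297, 0.167], [-0.067, 0.285, 0.182], [-0.051, 0.264, 0.193], [-0.037, 0.234, 0.198], [-0.028, 0.196, 0.197], [-0.026, 0.153, 0.187], [-0.031, 0.108, 0.17]]
```

```bash
python3 - <<'E'
from plan import *
q0=r.get_state()['q'];qb=np.array([1.543,.984,-1.353,2.478,2.168,.588,.255])
qm=(q0+qb)/2
qm,e=ik(np.array([.34,-.27,.30]),fk(qm,L)[1],qm,.01);print(qm,e)
plan(q0,qm,12)
plan(qm,qb,12)
E
```

```text
[ 0.776  0.59  -0.638  1.853  0.54   1.272 -0.45 ] 0.00024276011239087573
[ 0.429 -0.244  0.392] [ 0.02  0.39 -0.92] wrist z 0.68 8.0
[ 0.412 -0.238  0.376] [-0.07  0.37 -0.92] wrist z 0.66 8.2
[ 0.395 -0.235  0.363] [-0.14  0.35 -0.92] wrist z 0.65 8.3
[ 0.38  -0.233  0.351] [-0.22  0.33 -0.92] wrist z 0.63 8.4
[ 0.366 -0.233  0.341] [-0.28  0.29 -0.92] wrist z 0.62 8.5
[ 0.354 -0.235  0.332] [-0.33  0.24 -0.91] wrist z 0.61 8.6
[ 0.345 -0.239  0.325] [-0.37  0.19 -0.91] wrist z 0.6 8.7
[ 0.338 -0.244  0.318] [-0.4   0.14 -0.9 ] wrist z 0.6 8.8
[ 0.334 -0.25   0.312] [-0.42  0.08 -0.9 ] wrist z 0.59 8.8
[ 0.333 -0.257  0.307] [-0.43  0.01 -0.9 ] wrist z 0.58 8.9
[ 0.335 -0.263  0.303] [-0.42 -0.05 -0.91] wrist z 0.58 8.9
[ 0.34 -0.27  0.3 ] [-0.4  -0.12 -0.91] wrist z 0.58 9.0
[[-0.04, -0.078, -0.109], [-0.075, -0.155, -0.224], [-0.107, -0.229, -0.344], [-0.135, -0.301, -0.468], [-0.161, -0.37, -0.597], [-0.184, -0.435, -0.73], [-0.206, -0.498, -0.867], [-0.228, -0.556, -1.007], [-0.249, -0.61, -1.149], [-0.271, -0.661, -1.294], [-0.295, -0.707, -1.442], [-0.323, -0.749, -1.59]]
[[-
[... 891 characters left out ...]
 0.389 -0.284  0.197] [ 0.56 -0.02 -0.83] wrist z 0.45 11.4
[ 0.388 -0.258  0.215] [ 0.64  0.06 -0.77] wrist z 0.45 11.6
[[-0.36, -0.787, -1.735], [-0.393, -0.816, -1.891], [-0.424, -0.832, -2.057], [-0.457, -0.835, -2.231], [-0.494, -0.824, -2.411], [-0.54, -0.798, -2.595], [-0.599, -0.757, -2.78], [-0.675, -0.702, -2.964], [0.699, 0.573, 2.845], [0.725, 0.447, 2.673], [0.759, 0.336, 2.49], [0.8, 0.241, 2.298]]
[[-0.065, 0.142, 0.091], [-0.053, 0.171, 0.101], [-0.042, 0.193, 0.112], [-0.03, 0.208, 0.124], [-0.02, 0.217, 0.136], [-0.011, 0.218, 0.149], [-0.005, 0.213, 0.16], [-0.001, 0.201, 0.169], [-0.002, 0.183, 0.175], [-0.006, 0.161, 0.177], [-0.016, 0.136, 0.176], [-0.031, 0.108, 0.17]]
```

Clear of obstacles. First segment, every second row interpolated.

Emit:
jog_arm(
  turn=[
    [-0.04, -0.078, -0.109],
    [-0.075, -0.155, -0.224],
    [-0.107, -0.229, -0.344],
    [-0.135, -0.301, -0.468],
    [-0.161, -0.37, -0.597],
    [-0.184, -0.435, -0.73],
    [-0.206, -0.498, -0.867],
    [-0.228, -0.556, -1.007],
    [-0.249, -0.61, -1.149],
    [-0.271, -0.661, -1.294],
    [-0.295, -0.707, -1.442],
    [-0.323, -0.749, -1.59],
  ],
  translation=[
    [-0.018, 0.009, 0.017],
    [-0.034, 0.019, 0.032],
    [-0.049, 0.029, 0.044],
    [-0.062, 0.039, 0.054],
    [-0.073, 0.05, 0.061],
    [-0.082, 0.06, 0.067],
    [-0.088, 0.071, 0.072],
    [-0.091, 0.08, 0.076],
    [-0.092, 0.089, 0.078],
    [-0.089, 0.097, 0.08],
    [-0.084, 0.103, 0.081],
    [-0.076, 0.107, 0.082],
  ],
  grip=[0, 0, 0, 0, 0, 0, 0, 0, 0, 0, 0, 0],
)

```text
clock: 5.8
tool_pos: [0.3422, -0.2685, 0.3008]
eef_rot: [0.788, 0.578, -0.199, -0.069]
contact_force: [-0.4, 1.2, -0.2]
opening: 1.004
finger_force: 0.0
```

```bash
python3 - <<'E'
from plan import *
q0=r.get_state()['q'];print(q0,r.get_state()['tool_pos']);qb=np.array([1.543,.984,-1.353,2.478,2.168,.588,.255])
plan(q0,qb,16)
E
```

```text
[ 0.354  0.526  0.031  1.874  0.279  1.096 -0.094] [ 0.342 -0.269  0.301]
[ 0.327 -0.291  0.282] [-0.42 -0.17 -0.89] wrist z 0.56 7.1
[ 0.315 -0.31   0.264] [-0.43 -0.21 -0.88] wrist z 0.53 7.2
[ 0.306 -0.327  0.246] [-0.42 -0.25 -0.87] wrist z 0.51 7.4
[ 0.3   -0.341  0.228] [-0.39 -0.28 -0.88] wrist z 0.5 7.5
[ 0.297 -0.351  0.209] [-0.36 -0.3  -0.89] wrist z 0.48 7.7
[ 0.298 -0.358  0.192] [-0.31 -0.31 -0.9 ] wrist z 0.47 7.8
[ 0.302 -0.36   0.175] [-0.24 -0.31 -0.92] wrist z 0.46 8.0
[ 0.308 -0.359  0.161] [-0.17 -0.29 -0.94] wrist z 0.45 8.2
[ 0.316 -0.354  0.15 ] [-0.08 -0.27 -0.96] wrist z 0.44 8.4
[ 0.327 -0.346  0.143] [ 0.02 -0.24 -0.97] wrist z 0.44 8.5
[ 0.339 -0.335  0.14 ] [ 0.12 -0.2  -0.97] wrist z 0.44 8.7
[ 0.351 -0.321  0.143] [ 0.22 -0.15 -0.96] wrist z 0.44 8.9
[ 0.363 -0.306  0.152] [ 0.33 -0.1  -0.94] wrist z 0.44 9.0
[ 0.374 -0.29   0.167] [ 0.44 -0.04 -0.9 ] wrist z 0.44 9.2
[ 0.383 -0.274  0.188] [ 0.54  0.01 -0.84] wrist z 0.45 9.3
[ 0.388 -0.258  0.215] [ 0.64  0.06 -0.77] wrist z 0.45 9.5
[[0.015, -0.054, -0.111], [0.021, -0.099, -0.229], [0.016, -0.134, -0.353], [-0.001, -0.161, -0.48], [-0.03, -0.182, -0.609], [-0.073, -0.199, -0.738], [-0.129, -0.213, -0.865], [-0.2, -0.227, -0.99], [-0.284, -0.243, -1.109], [-0.381, -0.263, -1.222], [-0.489, -0.291, -1.328], [-0.607, -0.329, -1.425], [-0.733, -0.38, -1.513], [-0.865, -0.446, -1.59], [-0.999, -0.529, -1.655], [-1.131, -0.631, -1.71]]
[[-0.02, 0.0, 0.025], [-0.038, 0.002, 0.049], [-0.051, 0.005, 0.072], [-0.062, 0.011, 0.092], [-0.068, 0.018, 0.111], [-0.07, 0.027, 0.128], [-0.067, 0.036, 0.141], [-0.061, 0.046, 0.152], [-0.052, 0.056, 0.158], [-0.039, 0.065, 0.159], [-0.025, 0.073, 0.156], [-0.01, 0.079, 0.146], [0.005, 0.081, 0.132], [0.019, 0.081, 0.112], [0.032, 0.076, 0.087], [0.042, 0.066, 0.059]]
```

```bash
python3 - <<'E'
from plan import *
qm=np.array([ 0.776,0.59,-0.638,1.853,0.54,1.272,-0.45 ]);qb=np.array([1.543,.984,-1.353,2.478,2.168,.588,.255])
plan(qm,qb,15)
E
```

```text
[ 0.336 -0.294  0.281] [-0.37 -0.17 -0.91] wrist z 0.56 6.3
[ 0.333 -0.315  0.264] [-0.34 -0.21 -0.92] wrist z 0.55 7.3
[ 0.333 -0.332  0.248] [-0.29 -0.25 -0.92] wrist z 0.53 7.5
[ 0.335 -0.346  0.232] [-0.23 -0.28 -0.93] wrist z 0.52 7.7
[ 0.338 -0.356  0.218] [-0.17 -0.3  -0.94] wrist z 0.51 8.0
[ 0.343 -0.361  0.205] [-0.09 -0.3  -0.95] wrist z 0.5 8.1
[ 0.35  -0.363  0.194] [-0.01 -0.3  -0.95] wrist z 0.49 8.3
[ 0.357 -0.361  0.186] [ 0.07 -0.28 -0.96] wrist z 0.48 8.5
[ 0.365 -0.355  0.18 ] [ 0.16 -0.26 -0.95] wrist z 0.47 8.6
[ 0.372 -0.346  0.177] [ 0.24 -0.22 -0.94] wrist z 0.47 8.7
[ 0.379 -0.333  0.178] [ 0.33 -0.18 -0.93] wrist z 0.46 8.9
[ 0.384 -0.317  0.182] [ 0.42 -0.12 -0.9 ] wrist z 0.46 9.0
[ 0.388 -0.299  0.189] [ 0.5  -0.06 -0.86] wrist z 0.45 9.1
[ 0.389 -0.279  0.201] [ 0.57 -0.   -0.82] wrist z 0.45 9.2
[ 0.388 -0.258  0.215] [ 0.64  0.06 -0.77] wrist z 0.45 9.3
[[-0.034, -0.041, -0.096], [-0.077, -0.08, -0.209], [-0.125, -0.116, -0.326], [-0.178, -0.147, -0.446], [-0.236, -0.177, -0.569], [-0.3, -0.205, -0.692], [-0.371, -0.233, -0.816], [-0.447, -0.262, -0.939], [-0.53, -0.294, -1.061], [-0.62, -0.33, -1.18], [-0.714, -0.372, -1.295], [-0.814, -0.421, -1.407], [-0.917, -0.479, -1.514], [-1.024, -0.549, -1.615], [-1.131, -0.631, -1.71]]
[[-0.021, 0.009, 0.023], [-0.037, 0.019, 0.042], [-0.049, 0.03, 0.06], [-0.058, 0.042, 0.075], [-0.063, 0.053, 0.088], [-0.065, 0.064, 0.098], [-0.062, 0.073, 0.106], [-0.056, 0.082, 0.11], [-0.047, 0.089, 0.112], [-0.036, 0.093, 0.11], [-0.022, 0.095, 0.105], [-0.007, 0.093, 0.098], [0.009, 0.088, 0.087], [0.025, 0.079, 0.074], [0.042, 0.066, 0.059]]
```

Emit:
jog_arm(
  turn=[
    [-0.034, -0.041, -0.096],
    [-0.077, -0.08, -0.209],
    [-0.125, -0.116, -0.326],
    [-0.178, -0.147, -0.446],
    [-0.236, -0.177, -0.569],
    [-0.3, -0.205, -0.692],
    [-0.371, -0.233, -0.816],
    [-0.447, -0.262, -0.939],
    [-0.53, -0.294, -1.061],
    [-0.62, -0.33, -1.18],
    [-0.714, -0.372, -1.295],
    [-0.814, -0.421, -1.407],
    [-0.917, -0.479, -1.514],
    [-1.024, -0.549, -1.615],
    [-1.131, -0.631, -1.71],
    [-1.131, -0.631, -1.71],
  ],
  translation=[
    [-0.021, 0.009, 0.023],
    [-0.037, 0.019, 0.042],
    [-0.049, 0.03, 0.06],
    [-0.058, 0.042, 0.075],
    [-0.063, 0.053, 0.088],
    [-0.065, 0.064, 0.098],
    [-0.062, 0.073, 0.106],
    [-0.056, 0.082, 0.11],
    [-0.047, 0.089, 0.112],
    [-0.036, 0.093, 0.11],
    [-0.022, 0.095, 0.105],
    [-0.007, 0.093, 0.098],
    [0.009, 0.088, 0.087],
    [0.025, 0.079, 0.074],
    [0.042, 0.066, 0.059],
    [0.042, 0.066, 0.059],
  ],
  grip=[0, 0, 0, 0, 0, 0, 0, 0, 0, 0, 0, 0, 0, 0, 0, 0],
)

```text
clock: 7.8
tool_pos: [0.3868, -0.2564, 0.2159]
eef_rot: [-0.047, 0.938, 0.016, 0.343]
contact_force: [0.5, -1.3, 0.0]
opening: 0.996
finger_force: 0.0
```

```bash
python3 - <<'E'
from h import *
F=R.from_rotvec([0,0,np.pi]);A=grasp_R(.1)*F
print(A.as_matrix().round(3).tolist());G=np.array([.450,-.252,.138])
jog(G-A.as_matrix()[:,2]*.005,A)
E
```

```text
[[-0.762, -0.1, 0.64], [-0.076, 0.995, 0.064], [-0.643, -0.0, -0.766]]
tr [ 0.0018 -0.0018  0.0954] turn [-0.0018  0.0027  0.0006] now [ 0.3868 -0.2564  0.2159] tilt x yaw [[-0.76, -0.099, 0.642], [-0.077, 0.995, 0.063], [-0.645, -0.002, -0.764]] q [ 1.41  0.8  -0.99  2.49  2.81  0.41 -0.36] 0.9959829092412168 [ 0.53 -1.33  0.04]
```

Emit:
jog_arm(
  turn=[
    [0, 0, 0],
    [0, 0, 0],
    [0, 0, 0],
    [0, 0, 0],
    [0, 0, 0],
    [0, 0, 0],
    [0, 0, 0],
    [0, 0, 0],
    [0, 0, 0],
    [0, 0, 0],
  ],
  translation=[
    [0.002, -0.002, 0.04],
    [0.002, -0.002, 0.075],
    [0.002, -0.002, 0.095],
    [0.002, -0.002, 0.095],
    [0.002, -0.002, 0.095],
    [0.002, -0.002, 0.095],
    [0.002, -0.002, 0.095],
    [0.002, -0.002, 0.095],
    [0.002, -0.002, 0.095],
    [0.002, -0.002, 0.095],
  ],
  grip=[0, 0, 0, 0, 1, 1, 1, 1, 1, 1],
  force=30,
)

```text
clock: 9.05
tool_pos: [0.446, -0.2551, 0.1405]
eef_rot: [-0.042, 0.939, 0.015, 0.341]
contact_force: [-0.1, 0.1, -0.0]
opening: 0.342
finger_force: 0.0
```

```bash
python3 - <<'E'
from h import *
a=snap('side');b=snap('top')
o=np.hstack([cv2.resize(a[200:330,150:290],None,fx=2.8,fy=2.8,interpolation=2),cv2.resize(b[140:270,270:410],None,fx=2.8,fy=2.8,interpolation=2)])
cv2.imwrite('pics/c3.png',cv2.cvtColor(o,cv2.COLOR_RGB2BGR))
s=r.get_state();jog(s['tool_pos']+[0,0,.1],R.from_quat(s['eef_rot']))
E
```

```text
tr [-0.0642  0.     -0.0767] turn [0. 0. 0.] now [ 0.446  -0.255   0.1405] tilt x yaw [[-0.764, -0.09, 0.639], [-0.069, 0.996, 0.058], [-0.642, 0.0, -0.767]] q [ 1.22  1.   -0.9   2.43  2.8   0.6  -0.34] 0.252905362160147 [0.2  0.41 0.02]
```

View pics/c3.png

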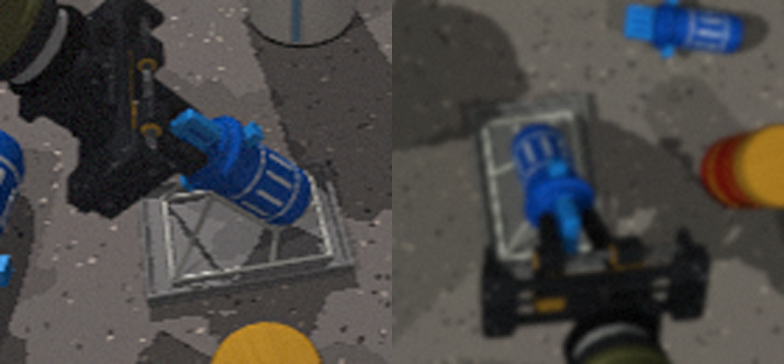

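Emit:
jog_arm(
  turn=[
    [0, 0, 0],
    [0, 0, 0],
    [0, 0, 0],
    [0, 0, 0],
    [0, 0, 0],
    [0, 0, 0],
  ],
  translation=[
    [0, 0, 0],
    [0, 0, 0],
    [0, 0, 0],
    [0, 0, 0],
    [0, 0, 0],
    [0, 0, 0],
  ],
  grip=[1, 1, 1, 1, 1, 1],
  force=30,
)

```text
clock: 9.9
tool_pos: [0.446, -0.2542, 0.1406]
eef_rot: [-0.043, 0.939, 0.016, 0.341]
contact_force: [1.4, 4.9, 0.1]
opening: 0.164
finger_force: 29.9
```

Emit:
jog_arm(
  turn=[
    [0, 0, 0],
    [0, 0, 0],
    [0, 0, 0],
    [0, 0, 0],
    [0, 0, 0],
    [0, 0, 0],
    [0, 0, 0],
  ],
  translation=[
    [-0.006, 0, -0.008],
    [-0.026, 0, -0.031],
    [-0.058, 0, -0.069],
    [-0.09, 0, -0.107],
    [-0.122, 0, -0.146],
    [-0.141, 0, -0.169],
    [-0.141, 0, -0.169],
  ],
  grip=[1, 1, 1, 1, 1, 1, 1],
  force=40,
)

```text
clock: 10.78
tool_pos: [0.4563, -0.2737, 0.3348]
eef_rot: [-0.027, 0.934, -0.012, 0.356]
contact_force: [0.2, 0.0, -2.4]
opening: 0.159
finger_force: 39.8
```

```bash
python3 - <<'E'
from plan import *
s=r.get_state();q0=s['q'];print(q0,s['tool_pos'],s['opening'],s['contact_force'])
a=snap('side');b=snap('top')
o=np.hstack([a[110:330,90:300],b[150:370,230:440]]);o=cv2.resize(o,None,fx=1.9,fy=1.9,interpolation=2)
cv2.imwrite('pics/c4.png',cv2.cvtColor(o,cv2.COLOR_RGB2BGR))
for yaw,qs in((.67+np.pi,[.2,.773,-.643,1.79,.63,.79,1.477]),(.67,[.208,.778,-.658,1.787,.64,.8,-1.67])):
  q,e=ik(np.array([.567,.05,.36]),up(yaw),np.array(qs),.003);print(yaw,q,e)
E
```

```text
[ 1.454  0.589 -1.173  2.25   1.841  0.197  0.394] [ 0.456 -0.274  0.335] 0.15938906798261837 [ 0.181  0.024 -2.376]
3.811592653589793 [ 0.272  0.584 -0.763  1.58   0.43   1.153  1.656] 2.842387930499398e-05
0.67 [ 0.279  0.59  -0.777  1.575  0.44   1.159 -1.494] 2.8187540700536024e-05
```

View pics/c4.png

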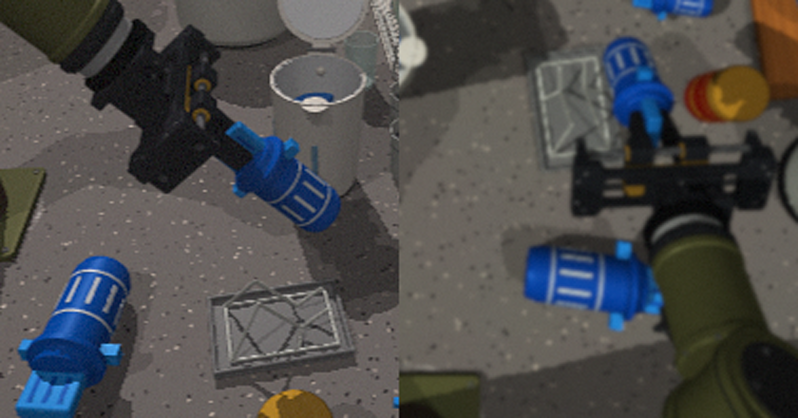

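```bash
python3 - <<'E'
from plan import *
q0=r.get_state()['q']
q,e=ik(np.array([.567,.05,.375]),up(.85+np.pi),np.array([.272,.584,-.763,1.58,.43,1.153,1.4]),.003);print(q,e)
plan(q0,q,18)
E
```

```text
[ 0.332  0.602 -0.887  1.551  0.486  1.222  1.784] 1.7671786973695223e-05
[ 0.478 -0.278  0.338] [ 0.66 -0.04 -0.75] wrist z 0.57 2.9
[ 0.498 -0.282  0.34 ] [ 0.64 -0.07 -0.76] wrist z 0.57 2.8
[ 0.516 -0.282  0.342] [ 0.63 -0.1  -0.77] wrist z 0.58 2.8
[ 0.532 -0.279  0.343] [ 0.6  -0.13 -0.79] wrist z 0.58 2.8
[ 0.547 -0.273  0.344] [ 0.58 -0.15 -0.8 ] wrist z 0.59 2.8
[ 0.56  -0.265  0.345] [ 0.55 -0.16 -0.82] wrist z 0.6 2.9
[ 0.572 -0.253  0.345] [ 0.52 -0.17 -0.84] wrist z 0.6 3.1
[ 0.581 -0.238  0.345] [ 0.49 -0.18 -0.86] wrist z 0.61 3.2
[ 0.589 -0.22   0.346] [ 0.45 -0.18 -0.88] wrist z 0.61 3.4
[ 0.595 -0.2    0.346] [ 0.41 -0.18 -0.9 ] wrist z 0.62 3.7
[ 0.599 -0.176  0.347] [ 0.37 -0.17 -0.92] wrist z 0.63 3.9
[ 0.601 -0.15   0.348] [ 0.32 -0.15 -0.93] wrist z 0.64 4.2
[ 0.601 -0.121  0.35 ] [ 0.27 -0.13 -0.95] wrist z 0.64 4.5
[ 0.599 -0.09   0.353] [ 0.22 -0.11 -0.97] wrist z 0.65 4.8
[ 0.594 -0.057  0.356] [ 0.17 -0.09 -0.98] wrist z 0.66 5.1
[ 0.588 -0.023  0.361] [ 0.12 -0.06 -0.99] wrist z 0.67 5.4
[0.578 0.013 0.367] [ 0.06 -0.03 -1.  ] wrist z 0.67 5.7
[0.567 0.05
[... 202 characters left out ...]
, [0.136, 0.243, -0.27], [0.124, 0.288, -0.308], [0.104, 0.334, -0.347], [0.076, 0.38, -0.389], [0.041, 0.427, -0.433], [-0.002, 0.473, -0.48], [-0.053, 0.518, -0.529], [-0.111, 0.561, -0.582], [-0.177, 0.601, -0.637], [-0.25, 0.639, -0.695], [-0.33, 0.673, -0.757]]
[[-0.018, -0.006, 0.012], [-0.034, -0.01, 0.023], [-0.048, -0.011, 0.034], [-0.061, -0.009, 0.044], [-0.073, -0.004, 0.053], [-0.084, 0.004, 0.062], [-0.093, 0.015, 0.069], [-0.102, 0.03, 0.075], [-0.109, 0.047, 0.08], [-0.115, 0.067, 0.084], [-0.119, 0.091, 0.086], [-0.123, 0.117, 0.086], [-0.126, 0.145, 0.085], [-0.128, 0.176, 0.081], [-0.129, 0.209, 0.075], [-0.129, 0.244, 0.067], [-0.129, 0.28, 0.057], [-0.127, 0.317, 0.043]]
```

Emit:
jog_arm(
  turn=[
    [0.036, 0.015, -0.033],
    [0.068, 0.035, -0.066],
    [0.115, 0.089, -0.131],
    [0.13, 0.123, -0.165],
    [0.139, 0.16, -0.199],
    [0.141, 0.2, -0.234],
    [0.136, 0.243, -0.27],
    [0.124, 0.288, -0.308],
    [0.104, 0.334, -0.347],
    [0.076, 0.38, -0.389],
    [0.041, 0.427, -0.433],
    [-0.002, 0.473, -0.48],
    [-0.053, 0.518, -0.529],
    [-0.111, 0.561, -0.582],
    [-0.177, 0.601, -0.637],
    [-0.25, 0.639, -0.695],
    [-0.33, 0.673, -0.757],
    [-0.33, 0.673, -0.757],
    [-0.33, 0.673, -0.757],
  ],
  translation=[
    [-0.018, -0.006, 0.012],
    [-0.034, -0.01, 0.023],
    [-0.061, -0.009, 0.044],
    [-0.073, -0.004, 0.053],
    [-0.084, 0.004, 0.062],
    [-0.093, 0.015, 0.069],
    [-0.102, 0.03, 0.075],
    [-0.109, 0.047, 0.08],
    [-0.115, 0.067, 0.084],
    [-0.119, 0.091, 0.086],
    [-0.123, 0.117, 0.086],
    [-0.126, 0.145, 0.085],
    [-0.128, 0.176, 0.081],
    [-0.129, 0.209, 0.075],
    [-0.129, 0.244, 0.067],
    [-0.129, 0.28, 0.057],
    [-0.127, 0.317, 0.043],
    [-0.127, 0.317, 0.043],
    [-0.127, 0.317, 0.043],
  ],
  grip=[1, 1, 1, 1, 1, 1, 1, 1, 1, 1, 1, 1, 1, 1, 1, 1, 1, 1, 1],
)

```text
clock: 13.25
tool_pos: [0.566, 0.0508, 0.3739]
eef_rot: [-0.413, 0.911, -0.002, -0.0]
contact_force: [0.7, -1.6, -2.3]
opening: 0.155
finger_force: 39.9
```

```bash
python3 - <<'E'
from k3 import *
jog([.567,.05,.375],up(.85+np.pi))
a=snap('side');b=snap('top')
for c in('side','top'):
    for n in ['filter_grip','filter_flange','filter_foot','collar','jug','lid_hinge','lid_tab']:
        for d in models.place_of(c,n):
            p=np.array(d['position'])
            if np.linalg.norm(p[:2]-[.57,.1])<.15: print(c,n,round(d['p'],2),p.round(4))
o=np.hstack([cv2.resize(a[40:240,190:340],None,fx=2.6,fy=2.6,interpolation=2),cv2.resize(b[90:290,110:260],None,fx=2.6,fy=2.6,interpolation=2)])
cv2.imwrite('pics/c5.png',cv2.cvtColor(o,cv2.COLOR_RGB2BGR))
E
```

```text
tr [-0.    -0.001 -0.001] turn [-0.004 -0.002  0.002] now [0.566 0.051 0.374] tilt x yaw [[-0.658, -0.753, 0.002], [-0.753, 0.658, -0.004], [0.002, -0.004, -1.0]] q [ 0.43  0.69 -1.14  1.55  0.64  1.32  1.63] 0.1553507258892488 [ 0.68 -1.58 -2.28]
side filter_grip 0.68 [0.562 0.049 0.369]
side filter_flange 0.79 [0.569 0.055 0.333]
side filter_foot 0.6 [0.566 0.051 0.238]
side collar 0.57 [0.563 0.054 0.136]
side jug 0.84 [0.569 0.053 0.003]
side lid_hinge 0.69 [0.578 0.131 0.201]
side lid_tab 0.79 [0.588 0.217 0.339]
top lid_tab 0.67 [0.589 0.218 0.336]
```

View pics/c5.png

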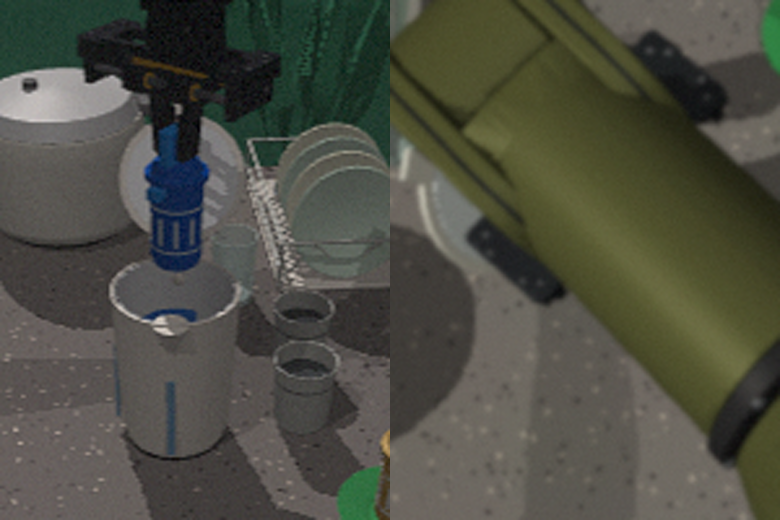

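Emit:
jog_arm(
  turn=[
    [-0.004, -0.002, 0],
    [-0.004, -0.002, 0],
    [-0.004, -0.002, 0],
    [-0.004, -0.002, 0],
    [-0.004, -0.002, 0],
    [-0.004, -0.002, 0],
  ],
  translation=[
    [-0.001, 0, 0.02],
    [-0.001, 0, 0.05],
    [-0.001, 0, 0.08],
    [-0.001, 0, 0.095],
    [-0.001, 0, 0.103],
    [-0.001, 0, 0.106],
  ],
  grip=[1, 1, 1, 1, 1, 1],
)

```text
clock: 14.8
tool_pos: [0.5662, 0.0534, 0.2694]
eef_rot: [-0.415, 0.91, 0.002, 0.0]
contact_force: [-0.8, -2.4, -0.7]
opening: 0.155
finger_force: 39.9
```

Emit:
jog_arm(
  turn=[
    [0, 0, 0],
    [0, 0, 0],
    [0, 0, 0],
    [0, 0, 0],
    [0, 0, 0],
  ],
  translation=[
    [0, 0, 0.004],
    [0, 0, 0.008],
    [0, 0, 0.012],
    [0, 0, 0.016],
    [0, 0, 0.02],
  ],
  grip=[1, 1, 1, 1, 1],
)

```text
clock: 15.42
tool_pos: [0.5658, 0.0535, 0.2485]
eef_rot: [-0.415, 0.91, 0.002, -0.0]
contact_force: [-1.2, -4.6, 0.4]
opening: 0.151
finger_force: 40.0
```

```bash
python3 - <<'E'
from k3 import *
jog([.567,.0515,.205],up(.85+np.pi)); print(r.get_state()['moment'])
E
```

```text
tr [ 0.001 -0.002  0.043] turn [0.004 0.002 0.006] now [0.566 0.053 0.248] tilt x yaw [[-0.655, -0.755, -0.002], [-0.755, 0.655, 0.004], [-0.002, 0.004, -1.0]] q [ 0.39  0.82 -1.06  1.73  0.79  1.09  1.5 ] 0.15122353467345057 [-1.18 -4.63  0.35]
[-1.249  0.152 -0.044]
```

Emit:
jog_arm(
  turn=[
    [0.004, 0.002, 0],
    [0.004, 0.002, 0],
    [0.004, 0.002, 0],
    [0.004, 0.002, 0],
    [0.004, 0.002, 0],
    [0.004, 0.002, 0],
    [0.004, 0.002, 0],
    [0.004, 0.002, 0],
    [0.004, 0.002, 0],
  ],
  translation=[
    [0.001, -0.001, 0.003],
    [0.0015, -0.0013, 0.009],
    [0.0015, -0.0013, 0.015],
    [0.0015, -0.0013, 0.021],
    [0.0015, -0.0013, 0.027],
    [0.0015, -0.0013, 0.032],
    [0.0015, -0.0013, 0.037],
    [0.0015, -0.0013, 0.04],
    [0.0015, -0.0013, 0.042],
  ],
  grip=[1, 1, 1, 1, 1, 1, 1, 1, 1],
)

```text
clock: 16.55
tool_pos: [0.5658, 0.0525, 0.2066]
eef_rot: [-0.415, 0.91, 0.001, 0.0]
contact_force: [-0.8, -1.1, -1.6]
opening: 0.149
finger_force: 39.9
```

Emit:
jog_arm(
  turn=[
    [0, 0, 0],
    [0, 0, 0],
    [0, 0, 0],
    [0, 0, 0],
    [0, 0, 0],
    [0, 0, 0],
  ],
  translation=[
    [0, 0, 0.003],
    [0, 0, 0.006],
    [0, 0, 0.008],
    [0, 0, 0.0095],
    [0, 0, 0.011],
    [0, 0, 0.012],
  ],
  grip=[1, 1, 1, 1, 1, 1],
)

```text
clock: 17.3
tool_pos: [0.5658, 0.0523, 0.1949]
eef_rot: [-0.415, 0.91, 0.0, 0.0]
contact_force: [-2.1, -0.7, 4.9]
opening: 0.157
finger_force: 39.9
```

Emit:
jog_arm(
  turn=[
    [0, 0, 0.02],
    [0, 0, 0.04],
    [0, 0, 0.06],
    [0, 0, 0.08],
    [0, 0, 0.1],
    [0, 0, 0.12],
  ],
  translation=[
    [0, 0, 0.001],
    [0, 0, 0.0015],
    [0, 0, 0.0015],
    [0, 0, 0.0015],
    [0, 0, 0.0015],
    [0, 0, 0.0015],
  ],
  grip=[1, 1, 1, 1, 1, 1],
)

```text
clock: 18.05
tool_pos: [0.5654, 0.0526, 0.1947]
eef_rot: [-0.36, 0.933, 0.0, 0.0]
contact_force: [-4.7, -1.9, 9.1]
opening: 0.158
finger_force: 40.0
```

Emit:
jog_arm(
  turn=[
    [0, 0, 0.02],
    [0, 0, 0.04],
    [0, 0, 0.06],
    [0, 0, 0.08],
  ],
  translation=[
    [0, 0, 0.0005],
    [0, 0, 0.001],
    [0, 0, 0.001],
    [0, 0, 0.001],
  ],
  grip=[1, 1, 1, 1],
)

```text
clock: 18.55
tool_pos: [0.5649, 0.0528, 0.1937]
eef_rot: [-0.323, 0.946, 0.0, 0.0]
contact_force: [-0.6, -0.4, -1.9]
opening: 0.153
finger_force: 39.9
```

Emit:
jog_arm(
  turn=[
    [0, 0, 0.005],
    [0, 0, 0.005],
    [0, 0, 0.005],
    [0, 0, 0.005],
    [0, 0, 0.005],
  ],
  translation=[
    [0, 0, 0.002],
    [0, 0, 0.004],
    [0, 0, 0.006],
    [0, 0, 0.007],
    [0, 0, 0.008],
  ],
  grip=[1, 1, 1, 1, 1],
)

```text
clock: 19.18
tool_pos: [0.5658, 0.0524, 0.1841]
eef_rot: [-0.32, 0.947, 0.001, 0.0]
contact_force: [-0.8, -0.1, -2.6]
opening: 0.155
finger_force: 39.9
```

Emit:
jog_arm(
  turn=[
    [0, 0, 0],
    [0, 0, 0],
    [0, 0, 0],
    [0, 0, 0],
  ],
  translation=[
    [0, 0, 0.001],
    [0, 0, 0.002],
    [0, 0, 0.0025],
    [0, 0, 0.0025],
  ],
  grip=[1, 1, 1, 1],
)

```text
clock: 19.68
tool_pos: [0.5657, 0.0525, 0.183]
eef_rot: [-0.32, 0.947, 0.0, 0.0]
contact_force: [-3.3, -0.5, 6.2]
opening: 0.157
finger_force: 40.0
```

Emit:
jog_arm(
  turn=[
    [0, 0, 0],
    [0, 0, 0],
    [0, 0, 0],
    [0, 0, 0],
    [0, 0, 0],
    [0, 0, 0],
    [0, 0, 0],
    [0, 0, 0],
    [0, 0, 0],
    [0, 0, 0],
  ],
  translation=[
    [0, 0, -0.001],
    [0, 0, -0.001],
    [0, 0, -0.001],
    [0, 0, -0.001],
    [0, 0, -0.01],
    [0, 0, -0.04],
    [0, 0, -0.09],
    [0, 0, -0.14],
    [0, 0, -0.19],
    [0, 0, -0.2],
  ],
  grip=[0.6, 0.6, 0.6, 0.6, 0.6, 0.6, 0.6, 0.6, 0.6, 0.6],
)

```text
clock: 20.92
tool_pos: [0.5667, 0.0536, 0.3859]
eef_rot: [-0.32, 0.947, 0.0, 0.004]
contact_force: [0.4, 0.3, -0.7]
opening: 0.404
finger_force: 0.0
```

```bash
python3 - <<'E'
from k3 import *
jog([.567,.0515,.385],up(.85+np.pi))
a=snap('side');b=snap('top')
for c in('side','top'):
    for n in ['filter_grip','filter_flange','lid_hinge','lid_tab','tumbler_mid']:
        for d in models.place_of(c,n):
            p=np.array(d['position'])
            if np.linalg.norm(p[:2]-[.58,.2])<.17: print(c,n,round(d['p'],2),p.round(4))
o=np.hstack([cv2.resize(a[50:230,190:340],None,fx=2.6,fy=2.6,interpolation=2),cv2.resize(b[90:270,110:260],None,fx=2.6,fy=2.6,interpolation=2)])
cv2.imwrite('pics/c6.png',cv2.cvtColor(o,cv2.COLOR_RGB2BGR))
E
```

```text
tr [ 0.001 -0.002  0.001] turn [-0.002  0.007 -0.198] now [0.567 0.054 0.386] tilt x yaw [[-0.795, -0.607, 0.006], [-0.607, 0.795, 0.003], [-0.007, -0.001, -1.0]] q [ 0.42  0.66 -1.1   1.53  0.6   1.32  1.47] 0.4040675005161051 [ 0.41  0.27 -0.68]
side filter_grip 0.47 [0.565 0.051 0.177]
side filter_flange 0.7 [0.568 0.055 0.141]
side filter_flange 0.66 [0.568 0.059 0.142]
side lid_hinge 0.71 [0.577 0.129 0.201]
side lid_tab 0.65 [0.587 0.222 0.337]
side tumbler_mid 0.54 [0.677 0.337 0.054]
top lid_tab 0.86 [0.589 0.214 0.336]
top tumbler_mid 0.82 [0.674 0.335 0.052]
```

View pics/c6.png

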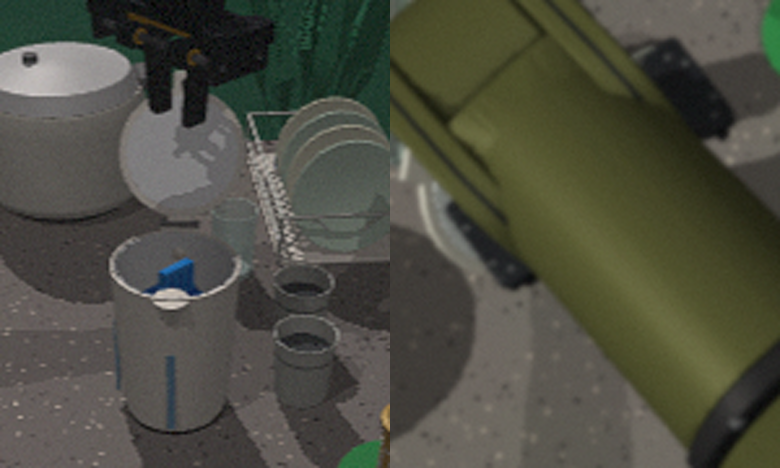

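```bash
cat > lid.py <<'E'
from k3 import *
J=np.array([.567,.0515]);yj=np.array([np.sin(.13),np.cos(.13)])
def W(d,z): return np.r_[J+yj*d,z]
def C(th,s):
    return .080-s*np.cos(th)+.004*np.sin(th)+.009, .203+s*np.sin(th)+.004*np.cos(th)+.019
E
python3 - <<'E'
from lid import *
q0=r.get_state()['q']
for yaw in(1.44-2*np.pi,1.44-np.pi):
  q=q0
  for p in [W(.04,.425),W(.215,.425),W(.215,.344),W(.093,.344),W(*C(.8,.15)),W(*C(0,.15))]:
    q,e=ik(p,up(yaw),q,.003);print(yaw,p,q,round(e,4))
jog(W(.0,.425),up(1.44-np.pi));jog(W(.215,.425),up(1.44-np.pi));
E
```

```text
-4.843185307179587 [0.572 0.091 0.425] [ 0.062  0.503 -0.517  1.434  0.252  1.27  -0.607] 0.0001
-4.843185307179587 [0.595 0.265 0.425] [-0.251  0.625 -0.491  1.2    0.284  1.383 -0.845] 0.0
-4.843185307179587 [0.595 0.265 0.344] [-0.244  0.676 -0.482  1.35   0.317  1.192 -0.883] 0.0
-4.843185307179587 [0.579 0.144 0.344] [-0.037  0.592 -0.499  1.527  0.304  1.1   -0.734] 0.0
-4.843185307179587 [0.565 0.039 0.332] [ 0.152  0.559 -0.505  1.635  0.305  1.027 -0.579] 0.0
-4.843185307179587 [ 0.559 -0.009  0.226] [ 0.203  0.672 -0.452  1.792  0.401  0.77  -0.587] 0.0
-1.7015926535897932 [0.572 0.091 0.425] [ 0.392  0.719 -1.294  1.42   0.688  1.506  2.139] 0.0
-1.7015926535897932 [0.595 0.265 0.425] [ 0.011  0.797 -1.207  1.186  0.732  1.597  1.973] 0.0
-1.7015926535897932 [0.595 0.265 0.344] [ 0.031  0.863 -1.187  1.337  0.79   1.444  1.9  ] 0.0
-1.7015926535897932 [0.579 0.144 0.344] [ 0.283  0.811 -1.245  1.513  0.775  1.378  1.993] 0.0
-1.7015926535897932 [0.565 0.039 0.332] [ 0.499  0.801 -1.283  1.62   0.788  1.331  2.107] 0.0
-1.7015926535897932 [ 0.559 -0.009  0.226] [ 0.559  0.918 -1.213  1.776  0.945  1.163  2.05 ] 0.0
tr [-0.001 -0.001 -0.044] turn [ 0.001  0.001 -0.788] now [0.566 0.052 0.381] tilt x yaw [[-0.795, -0.607, -0.001], [-0.607, 0.795, 0.001], [-0.0, 0.001, -1.0]] q [ 0.42  0.66 -1.1   1.54  0.6   1.31  1.47] 0.40003892993456447 [-0.23  0.34 -0.33]
tr [-0.152  0.151 -0.043] turn [ 0.001  0.001 -0.788] now [0.566 0.052 0.381] tilt x yaw [[-0.795, -0.607, -0.001], [-0.607, 0.795, 0.001], [-0.0, 0.001, -1.0]] q [ 0.42  0.66 -1.1   1.54  0.6   1.31  1.47] 0.40003892993456447 [-0.23  0.34 -0.33]
```

Emit:
jog_arm(
  turn=[
    [0, 0, -0.1],
    [0, 0, -0.25],
    [0, 0, -0.42],
    [0, 0, -0.6],
    [0, 0, -0.788],
    [0, 0, -0.788],
    [0, 0, -0.788],
    [0, 0, -0.788],
    [0, 0, -0.788],
    [0, 0, -0.788],
  ],
  translation=[
    [0, 0, -0.03],
    [0, 0, -0.05],
    [0, 0, -0.05],
    [-0.03, 0.03, -0.05],
    [-0.06, 0.06, -0.05],
    [-0.09, 0.09, -0.05],
    [-0.12, 0.12, -0.05],
    [-0.152, 0.151, -0.05],
    [-0.152, 0.151, -0.05],
    [-0.152, 0.151, -0.05],
  ],
  grip=[1, 1, 1, 1, 1, 1, 1, 1, 1, 1],
  force=20,
)

```text
clock: 22.78
tool_pos: [0.5953, 0.2637, 0.4318]
eef_rot: [-0.659, 0.752, 0.0, 0.0]
contact_force: [0.4, 0.0, -0.6]
opening: 0.003
finger_force: 0.0
```

```bash
python3 - <<'E'
from lid import *
s=r.get_state();R0=R.from_quat(s['eef_rot']);T=up(1.44-np.pi)
print(s['tool_pos'],s['opening'],s['q'],(R0.inv()*T).as_rotvec())
for nm,p in [('dn',W(.215,.344))]+[('v%.3f'%d,W(d,.344)) for d in(.19,.15,.12,.1)]+[('%.2f'%t,W(*C(t,sv))) for t,sv in((1.45,.125),(1.2,.132),(1.,.138),(.8,.143),(.6,.147),(.4,.15),(.2,.15),(0,.15),(-.03,.15))]:
    print(nm,R0.inv().apply(p-s['tool_pos']).round(3).tolist())
E
```

```text
[0.595 0.264 0.432] 0.002556989037426628 [ 0.009  0.793 -1.212  1.173  0.731  1.612  1.976] [-0.     0.    -0.001]
dn [-0.001, 0.001, 0.088]
v0.190 [0.024, 0.0, 0.088]
v0.150 [0.064, 0.0, 0.088]
v0.120 [0.094, 0.0, 0.088]
v0.100 [0.114, 0.0, 0.088]
1.45 [0.136, 0.0, 0.085]
1.20 [0.169, 0.0, 0.085]
1.00 [0.196, 0.0, 0.091]
0.80 [0.222, 0.0, 0.104]
0.60 [0.244, 0.0, 0.123]
0.40 [0.262, 0.0, 0.148]
0.20 [0.271, 0.0, 0.176]
0.00 [0.275, 0.0, 0.206]
-0.03 [0.275, 0.0, 0.21]
```

Emit:
jog_arm(
  turn=[
    [0, 0, 0],
    [0, 0, 0],
    [0, 0, 0],
    [0, 0, 0],
    [0, 0, 0],
    [0, 0, 0],
    [0, 0, 0],
    [0, 0, 0],
    [0, 0, 0],
    [0, 0, 0],
    [0, 0, 0],
  ],
  translation=[
    [0, 0, 0.04],
    [0, 0, 0.088],
    [0.01, 0, 0.088],
    [0.024, 0, 0.088],
    [0.039, 0, 0.088],
    [0.054, 0, 0.088],
    [0.069, 0, 0.088],
    [0.084, 0, 0.088],
    [0.1, 0, 0.088],
    [0.114, 0, 0.088],
    [0.125, 0, 0.086],
  ],
  grip=[1, 1, 1, 1, 1, 1, 1, 1, 1, 1, 1],
)

```text
clock: 24.15
tool_pos: [0.5785, 0.1392, 0.3455]
eef_rot: [-0.659, 0.752, 0.0, -0.0]
contact_force: [1.2, 0.8, -0.2]
opening: 0.008
finger_force: 0.5
```

```bash
python3 - <<'E'
from lid import *
s=r.get_state();R0=R.from_quat(s['eef_rot']);print(s['contact_force'],s['q'])
a=snap('side');b=snap('top')
o=np.hstack([cv2.resize(a[50:230,190:340],None,fx=2.6,fy=2.6,interpolation=2),cv2.resize(b[90:270,110:260],None,fx=2.6,fy=2.6,interpolation=2)])
cv2.imwrite('pics/c7.png',cv2.cvtColor(o,cv2.COLOR_RGB2BGR))
for t,sv in((1.45,.125),(1.3,.13),(1.15,.134),(1.,.138),(.85,.142),(.7,.145),(.55,.148),(.4,.15),(.3,.15),(.2,.15),(.1,.15),(0,.15),(-.03,.15)):
    print('%.2f'%t,R0.inv().apply(W(*C(t,sv))-s['tool_pos']).round(3).tolist())
E
```

```text
[ 1.177  0.764 -0.155] [ 0.29   0.807 -1.246  1.514  0.771  1.379  1.999]
1.45 [0.011, 0.0, -0.001]
1.30 [0.03, 0.0, -0.003]
1.15 [0.051, -0.0, -0.0]
1.00 [0.071, -0.0, 0.005]
0.85 [0.09, -0.0, 0.014]
0.70 [0.108, -0.0, 0.027]
0.55 [0.124, -0.0, 0.043]
0.40 [0.136, -0.0, 0.061]
0.30 [0.142, -0.0, 0.075]
0.20 [0.146, -0.0, 0.09]
0.10 [0.148, -0.0, 0.104]
0.00 [0.149, -0.0, 0.119]
-0.03 [0.15, -0.0, 0.124]
```

View pics/c7.png

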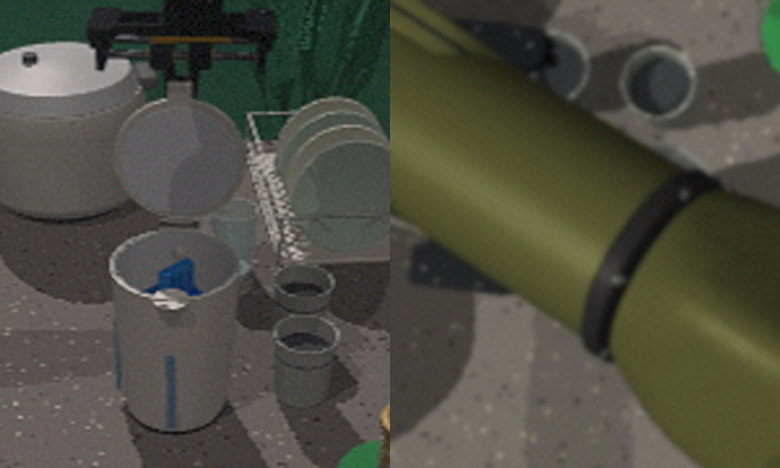

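Emit:
jog_arm(
  turn=[
    [0, 0, 0],
    [0, 0, 0],
    [0, 0, 0],
    [0, 0, 0],
    [0, 0, 0],
    [0, 0, 0],
    [0, 0, 0],
    [0, 0, 0],
    [0, 0, 0],
    [0, 0, 0],
    [0, 0, 0],
    [0, 0, 0],
    [0, 0, 0],
    [0, 0, 0],
  ],
  translation=[
    [0.011, 0, -0.001],
    [0.03, 0, -0.003],
    [0.051, 0, 0],
    [0.071, 0, 0.005],
    [0.09, 0, 0.014],
    [0.108, 0, 0.027],
    [0.124, 0, 0.043],
    [0.136, 0, 0.061],
    [0.142, 0, 0.075],
    [0.146, 0, 0.09],
    [0.148, 0, 0.104],
    [0.149, 0, 0.116],
    [0.149, 0, 0.12],
    [0.149, 0, 0.122],
  ],
  grip=[1, 1, 1, 1, 1, 1, 1, 1, 1, 1, 1, 1, 1, 1],
)

```text
clock: 26.0
tool_pos: [0.5589, -0.0072, 0.2259]
eef_rot: [-0.659, 0.752, -0.001, -0.0]
contact_force: [-7.9, -5.9, 25.3]
opening: 0.007
finger_force: 12.8
```

Emit:
jog_arm(
  turn=[
    [0, 0, 0],
    [0, 0, 0],
    [0, 0, 0],
    [0, 0, 0],
    [0, 0, 0],
    [0, 0, 0],
  ],
  translation=[
    [0, 0, -0.01],
    [-0.01, 0, -0.04],
    [-0.01, 0, -0.08],
    [-0.01, 0, -0.12],
    [-0.01, 0, -0.15],
    [-0.01, 0, -0.15],
  ],
  grip=[1, 1, 1, 1, 1, 1],
)

```text
clock: 26.75
tool_pos: [0.5614, 0.004, 0.3762]
eef_rot: [-0.659, 0.752, -0.001, 0.003]
contact_force: [-0.5, -0.0, 0.5]
opening: 0.003
finger_force: 0.0
```

```bash
python3 - <<'E'
from lid import *
a=snap('side')
for n in('lid_tab','lid_hinge'):
    for d in models.place_of('side',n)[:2]: print(n,round(d['p'],2),np.array(d['position']))
print('expected tab shut',W(-.08,.204))
cv2.imwrite('pics/c8.png',cv2.cvtColor(cv2.resize(a[50:230,190:340],None,fx=3,fy=3,interpolation=2),cv2.COLOR_RGB2BGR))
E
```

```text
lid_tab 0.69 [ 0.553 -0.028  0.205]
lid_hinge 0.58 [0.573 0.132 0.201]
lid_hinge 0.18 [0.571 0.051 0.006]
expected tab shut [ 0.557 -0.028  0.204]
```

View pics/c8.png

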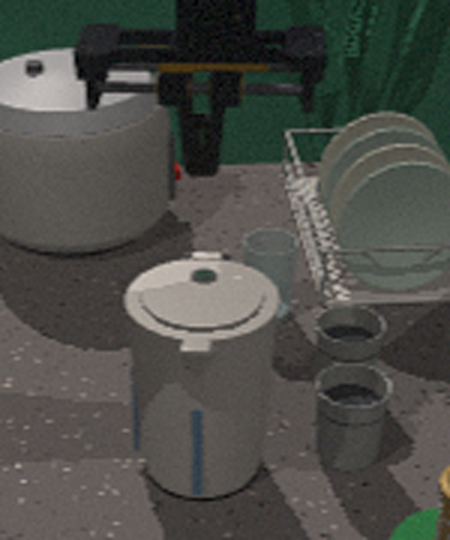

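The lid sits flat on the rim with its tab above the spout, and the gripper is clear of everything.

```bash
python3 -c "
from plant import r
print(r.finish_job())"
```

```text
the job is handed in; nothing more can be done
None
```

The job is handed in at about 27 s on the robot's clock: the blue cartridge was turned home in the collar under light pressure (about 11 N at most), the lid is shut flat on the rim, the gripper is clear and no bystander was touched, but no verdict was returned.

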